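Take the plaster head out of the dust box

TASK

Lift the dust box's sloping flap right back until it leans open by itself, take out the small faceted plaster head (not the cone or the round column) and stand it upright in the middle of the modelling wheel's round plate without dropping it. Then shut the flap and swing the keeper bar across it all the way to its stop. Leave the other casts in their pockets and everything else on the table where it is.

Things in the scene. Friction and masses are not known exactly. Their poses are not given: they have to be found in the camera images.
- box: Plywood dust box, 163 deep (x) x 284 wide (y) x 145 high, fixed. Origin: centre of its underside; x points from its low front to its high back, y to its left, z up. Its front wall is 80 mm high; from there the opening slopes up at 30 degrees to the hinge line (x = +31, z = 145 mm), then a flat roof runs to the back. Side walls are 8 mm thick and follow the slope.
- opening (a point): Centre of the sloping opening. Axes: x up the slope, y to the box's left, z square to the slope (30 degrees towards the front). Below are three pockets at y = -72, 0, +72 mm, each with a white plaster cast leaning along z, crown 5 to 8 mm below the opening. Dividers stand 60 mm and a front rest 55 mm below it: draw a cast out along z, 110 mm to clear the box. Which cast is where varies.
- flap (a joint): Angle of the plywood flap (130 mm along the slope, 272 wide, 8 thick, 0.3 kg), hinged at its upper edge. 0 = shut on the slope; grows as its front edge rises; 2.09 = upright; stop at 2.30, where it leans 12 degrees back and stays by its own weight. Short of upright it falls shut when let go.
- flap_bar (a point): Middle of the flap's steel pull bar: round, 10 mm diameter, 100 mm long along the box's y, parallel to the hinge and 175 mm from it, held 45 mm beyond the flap's front edge by a thin arm at each end (gap between bar and flap 40 x 88 mm). Axes: x in the flap's plane towards the hinge, y along the bar, z out of the flap's upper face.
- flap_hinge (a point): Middle of the flap's hinge line, about which it turns; the hinge line runs along the box's y.
- keeper (a joint): Angle of the keeper, a flat steel turn-bar (14 wide, 6 thick) pivoted beside the box's right wall (box y = -178 mm), turning in a plane parallel to the shut flap, 15 to 21 mm above the slope. 0 = shut: along the box's +y across the flap, at its stop; 1.57 = pointing up the slope; larger = further outwards. Light friction (0.07 N m) keeps it where it is left.
- keeper_knob (a point): On the keeper's round wooden knob (16 mm diameter, 35 mm long, axis square to the slope, so leaning 30 degrees to the box's front), on its axis 12 mm below its top; the bar's upper face is 23 mm below this point. Axes: y along the bar outwards from the pivot, z along the knob's axis upwards.
- keeper_pivot (a point): On the keeper's pivot axis, at the level of the knob point, 95 mm from it. Its z axis is the pivot axis (square to the slope).
- head_mid (a point): Centre (half-way up) of the plaster head to take, 95 mm tall, about 0.15 kg: square plinth 44 x 44 x 30 mm, neck 20 mm wide, and at the top a block-like head 36 (x) x 32 (y) x 42 mm high with flat sides and a small nose towards -x. z runs from foot to crown, y across its width; in its pocket its y is along the box's y.
- cone_mid (a point): Centre of the plaster cone, 92 mm tall, 44 mm round foot; it stays in its pocket.
- column_mid (a point): Centre of the round plaster column, 92 mm tall, 44 mm round foot, 30 mm round shaft; it stays in its pocket.
- wheel_top (a point): Centre of the upper face of the modelling wheel: a round aluminium plate of 160 mm diameter, 60 mm above the table, on a dark foot. It is fixed and does not turn.
- jar_a: Small glass jar with white cap, 50 mm diameter, 85 high, beside the box's left wall; origin at the centre of its underside. Leave it.
- jar_b: White jar, 60 mm diameter, 100 high, beyond the wheel; origin at the centre of its underside. Leave it.
- bowl: Black rubber plaster bowl, 110 mm diameter, 50 high, on the robot's side of the wheel; origin at the centre of its underside. Leave it.
- spatula: Spatula, 200 mm long, lying on the table in front of the box on the right; origin on the underside. Leave it.
- brush: Brush, 170 mm long, lying on the table in front of the box; origin on the underside. Leave it.
- head: The plaster head's body; origin at the centre of its foot's underside, axes as for its centre point.
Not all that is in view belongs to the job. Of the things that look like the part that bears wheel_top, the smaller one is meant.

How it is judged:
On the way, in this order (a step that is already met when the one before it is completed fails the run):
1. the flap is raised past upright (value of joint flap above 2.1 rad), for 0.2 s.
2. the head has been taken out of its pocket (distance of head_mid from where it was at the start of the episode above 0.12 m), for 0.2 s.
3. the flap is shut again (value of joint flap below 0.05 rad), for 0.2 s.
4. the keeper bar is swung home across the shut flap (value of joint keeper below 0.08 rad and value of joint flap below 0.05 rad), for 0.2 s.
At the end, for the whole second after the job is handed in: The head stands upright (within 0.1 rad) and still on the wheel's plate, its centre within 30 mm of the plate's centre; the flap is shut (within 0.05 rad), the keeper bar is across it at its stop (within 0.08 rad), and the cone and column are within 20 mm of where they were (all of step 4 and horizontal distance between head_mid and wheel_top below 0.03 m and z of head_mid in the frame of wheel_top between 0.04 and 0.055 m and angle between head_mid's own z axis and vertical below 0.1 rad and linear speed of head below 0.02 m/s and distance of each of cone_mid, column_mid from where it was at the start of the episode below 0.02 m); the robot touches nothing.
It fails at once if the head is dropped: falling freely, out of the fingers, at more than 0.6 m/s (linear speed of head above 0.6 m/s and contact force between the fingers and head below 0.05 N).
It fails at once if the cone or the column is moved by more than 40 mm (distance of any of cone_mid, column_mid from where it was at the start of the episode above 0.04 m).
It fails at once if a jar, the bowl, the spatula or the brush is moved by more than 30 mm (distance of any of jar_a, jar_b, bowl, spatula, brush from where it was at the start of the episode above 0.03 m).
It also fails if it takes over 72 s, if anything falls off the work surface, if the arm or the gripper's body presses on something with over 40 N, if the wrist force passes 120 N, or if a joint passes its speed limit or range.

ROBOT

A 6-joint arm with a two-finger parallel gripper is mounted at the origin on the work surface. World frame = base frame: x ahead of the robot, y to its left, z up, the work surface at z = 0. Lengths are in m, angles in rad, forces in N, time in s.
With the tool pointing down it reaches from about 0.25 to 0.725 m from the base axis. Payload 4 kg.
Tool frame: the origin (TCP) lies on the centre line of the jaws, within the pads' length; the fingertips stand tip_reach ahead of it and the grasp point (between the pads) lies 5 mm behind it (tip_reach is the distance from the TCP to the fingertips, in m); z points along the fingers, y is the direction in which the jaws open and shut (so a half turn about z gives the same grasp; the last joint's range is limited). The gripper opens to 85 mm and grips with 20 to 120 N. Pads are 22 mm wide; open, the fingers measure 114 mm over their backs; the gripper's body (76 mm by 85 mm) begins 54 mm behind the grasp point. The pads swing forward as they close: fully open they stand 13 mm farther back than shut.
Start: joints at [0, 0.241, 0.005, 1.335, 0, 1.571], TCP at [0.5, -0, 0.245] pointing down, gripper open.
Joint ranges: [-2.72, 2.72], [-1.05, 1.87], [-1.09, 1.28], [-1.99, 2.15], [-1.42, 1.44], [-3.14, 3.14]. Speed limits (rad/s): [2.79, 2.79, 3.14, 3.14, 3.14, 3.14].

INTERFACE

Orientations are given as a unit quaternion [x, y, z, w].
In Python, from workcell import * gives the robot as it stands.
- The arm moves only by the tool arm_command, never from a script. Its arguments are lists of equal length, an entry for each row: "translation": the shift along the tool's x, y, z in cm, a list of three; "turn": the turn about the tool's z in rad; "hand": the closure, from 0 (fully open) to 1 (shut). In form: {"translation": [[x, y, z], ...], "turn": [turn, ...], "hand": [hand, ...]}. A call has 1 to 5 rows; each row is the pose to reach, as a shift and turn from the pose commanded when the call began, along the tool's axes at that moment; what a row does not reach only later rows make up. A row lasts 1/12 s, in which the tool goes at most 41.7 mm and 7.16 degrees, less where a joint would pass 70% of its speed; a pose out of reach is approached as far as the arm can. A call with a gripper value outside its range is refused whole. The fingers move at their own pace and stop on an object; the grip force is fixed at half the most. Time passes only in rows, so rows that repeat a pose let the fingers close. It gives the time, the measured TCP pose, the force and the opening at its end, in the units of the state.
- get_obs(): the state, without advancing time (a new reading comes with each control period).
- camera(name): name is "scene" or "side" or "wrist"; returns (picture, depth): 480x640x3 uint8, red, green, blue; 480x640 float32, m along the optical axis (not along the pixel's ray), 0 where there is no reading.
- camera_info(name): a dict with "mtx" (3x3 intrinsics, pixels), "world_to_cam" (4x4, takes a point from world to camera coordinates). Camera axes: x right, y down, z forward; pixel columns grow to the right and rows downward; lengths in m; the calibration is good to about 2 mm. A picture is of the moment at which its call begins: read the wrist's pose just before it. camera_info takes no time and is no camera call; for the wrist camera it gives the pose at the moment of the call.
- job_done(): hands the job in, once; it reports no verdict.
Trained networks look in the newest picture that a camera, given by its name, has taken for a name from the list of things; names that differ only in an ending like _2 or _b are one class to them, and where a whole thing is asked for, a point or a joint stands for the part that bears it (a point fixed in the world has none). Each returns a list of dicts, best first, with "conf" (0 to 1); they miss things now and then, are a little off and sometimes report something else, mostly with a low value. They report only what shows in the picture. A call takes as long as a camera call. They do not tell look-alikes from the thing itself.
- search_frame(camera, name): "location" ([row, column] in pixels, amid what is visible of it).
- spot_point(camera, name): "location" ([row, column] in pixels: a listed point, or the origin of a listed thing).
The state is a dict: "clock": time; "joint_pos": joint angles; "joint_vel": joint speeds; "tau": joint torques, N m; "eef_pos": TCP position; "tool_rot": TCP orientation; "ft_force": force on the tool from outside, world axes, zero at the start; "ft_torque": the same for the moment, N m; "grip_width": finger opening in m.
Only numpy, scipy, OpenCV 4.12 (cv2) and the standard library are available. Lean on these libraries where they do the work, as an engineer would, in place of code of your own. Each camera call takes 0.05 s, during which the arm holds its last target. There are 200 camera calls.

## Working session

There is one attempt and no reset: what is moved stays moved. The work goes in short steps, Python scripts to look and compute and a tool call to move; the robot and the scene stay as the last step left them, time stands still between calls to the robot, and variables do not carry over. Pictures are saved under pics/ and viewed, about 8 in all and at most 12, crops included, and the job is handed in when it is done.

Besides the shell and the picture viewer there is one more tool, called after "Emit:" as name(argument=value, ...) on one line, values as JSON. arm_command: Moves the arm, as the interface text tells. Its arguments: {"type":"object","properties":{"translation":{"type":"array","items":{"type":"array","items":{"type":"number"}}},"turn":{"type":"array","items":{"type":"number"}},"hand":{"type":"array","items":{"type":"number"}}},"required":["translation","turn","hand"]}

```bash
ls; mkdir -p pics; cat > h.py <<'E'
from workcell import *
import numpy as np, cv2
from scipy.spatial.transform import Rotation as R
def shot(cam,fn=None):
    info=camera_info(cam); p,d=camera(cam)
    if fn: cv2.imwrite('pics/'+fn,cv2.cvtColor(p,cv2.COLOR_RGB2BGR))
    return p,d,info
def back(info,r,c,z):
    K=np.array(info['mtx']);T=np.linalg.inv(np.array(info['world_to_cam']))
    return (T@np.array([(c-K[0,2])/K[0,0]*z,(r-K[1,2])/K[1,1]*z,z,1]))[:3]
def cloud(info,d):
    rr,cc=np.indices(d.shape);K=np.array(info['mtx']);T=np.linalg.inv(np.array(info['world_to_cam']))
    P=np.stack([(cc-K[0,2])/K[0,0]*d,(rr-K[1,2])/K[1,1]*d,d],-1)
    W=P@T[:3,:3].T+T[:3,3]; W[d<=0]=np.nan
    return W
def proj(info,p):
    q=np.array(info['world_to_cam'])@np.r_[p,1];q=np.array(info['mtx'])@q[:3];return q[1]/q[2],q[0]/q[2]
E
python3 - <<'E'
from h import *
o=get_obs();print({k:np.round(v,3) for k,v in o.items()})
for cam in['scene','side','wrist']:
    p,d,i=shot(cam,cam+'0.png')
    print(cam,np.round(np.linalg.inv(np.array(i['world_to_cam'])),3).tolist(),np.round(i['mtx'],1).tolist())
    np.save(cam+'0.npy',d)
    for n in['box','flap_bar','flap_hinge','keeper_knob','keeper_pivot','wheel_top','head_mid','jar_a','jar_b','bowl','spatula','brush']:
        for s in spot_point(cam,n)[:3]:
            r,c=s['location'];z=d[min(max(int(r),0),479),min(max(int(c),0),639)]
            print(cam,n,round(s['conf'],2),np.round([r,c]),np.round(back(i,r,c,z),3))
a=cv2.imread('pics/scene0.png');b=cv2.imread('pics/side0.png')
E
```

```text
pics
{'clock': np.float64(0.0), 'joint_pos': array([-0.   ,  0.241,  0.004,  1.335,  0.   ,  1.571]), 'joint_vel': array([-0.001, -0.001, -0.   , -0.001,  0.   ,  0.001]), 'tau': array([ 1.0000e-03, -3.7232e+01,  2.5241e+01,  1.7000e-02,  0.0000e+00,
        0.0000e+00]), 'eef_pos': array([ 0.499, -0.   ,  0.244]), 'tool_rot': array([ 0.707,  0.707, -0.001, -0.001]), 'ft_force': array([-0.65 , -0.808,  0.919]), 'ft_torque': array([-0.008, -0.003, -0.018]), 'grip_width': np.float64(0.085)}
scene [[-0.322, 0.611, -0.723, 1.508], [0.947, 0.22, -0.236, 0.464], [0.015, -0.761, -0.649, 1.06], [0.0, 0.0, 0.0, 1.0]] [[579.4, 0.0, 322.9], [0.0, 579.4, 237.5], [0.0, 0.0, 1.0]]
scene box 0.81 [292. 249.] [0.679 0.016 0.103]
scene flap_bar 0.96 [241. 263.] [ 0.393 -0.077 -0.003]
scene flap_hinge 0.57 [260. 238.] [ 0.632 -0.029  0.147]
scene keeper_knob 0.86 [220. 158.] [ 0.609 -0.243  0.19 ]
scene keeper_pivot 0.57 [221. 188.] [ 0.385 -0.315 -0.001]
scene wheel_top 0.65 [253. 500.] [0.314 0.551 0.076]
scene wheel_top 0.56 [292. 399.] [0.521 0.337 0.06 ]
scene jar_a 0.76 [326. 315.] [0.649 0.168 
[... 1582 characters left out ...]
.085], [-0.001, 0.33, -0.944, 0.374], [0.0, 0.0, 0.0, 1.0]] [[351.1, 0.0, 316.6], [0.0, 351.1, 234.6], [0.0, 0.0, 1.0]]
wrist box 0.68 [229. 405.] [0.566 0.    0.121]
wrist flap_bar 0.79 [243. 289.] [ 0.473 -0.031  0.068]
wrist flap_hinge 0.79 [283. 493.] [ 0.623 -0.03   0.152]
wrist keeper_knob 0.7 [266. 403.] [ 0.567 -0.03   0.12 ]
wrist keeper_knob 0.59 [ 24. 452.] [0.606 0.15  0.059]
wrist keeper_knob 0.2 [243. 292.] [ 0.475 -0.032  0.067]
wrist jar_a 0.88 [ 26. 450.] [0.605 0.149 0.056]
wrist jar_a 0.48 [283. 494.] [ 0.624 -0.03   0.151]
wrist jar_b 0.88 [ 26. 450.] [0.605 0.149 0.056]
wrist jar_b 0.48 [283. 494.] [ 0.624 -0.03   0.151]
wrist spatula 0.28 [225. 403.] [0.565 0.002 0.118]
```

View pics/scene0.png

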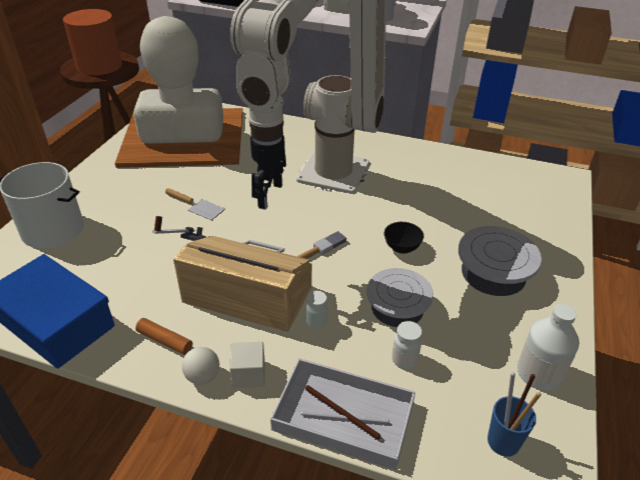

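View pics/side0.png

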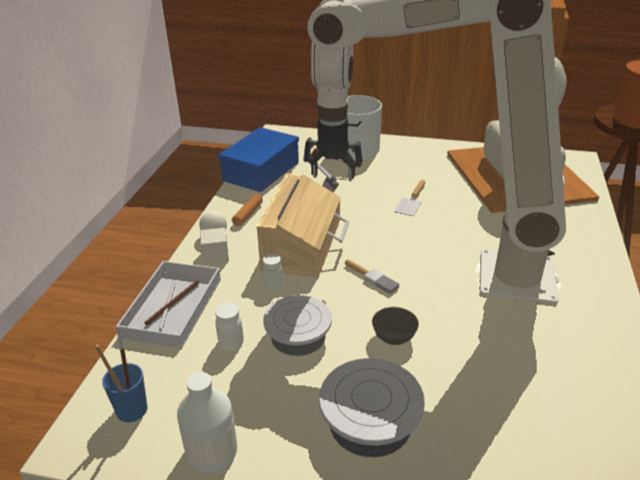

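```bash
python3 - <<'E'
from h import *
import workcell;print([n for n in dir(workcell) if n[0]!='_'])
try: print(tip_reach)
except Exception as e: print(e)
for cam in['wrist','side','scene']:
    d=np.load(cam+'0.npy');i=camera_info(cam);W=cloud(i,d).reshape(-1,3);W=W[~np.isnan(W[:,0])]
    m=(abs(W[:,0]-.565)<.035)&(abs(W[:,1]+.03)<.09)&(W[:,2]>.08)&(W[:,2]<.16)
    Q=W[m]
    if len(Q)>100:
        for _ in range(4):
            c=Q.mean(0);n=np.linalg.svd(Q-c,full_matrices=False)[2][2];n*=np.sign(n[2]);e=(Q-c)@n;Q=Q[abs(e)<max(.002,1.5*e.std())]
        print(cam,len(Q),'tilt',np.degrees(np.arccos(n[2])),'yaw',np.degrees(np.arctan2(-n[1],-n[0])),'z at(.565,-.03)',c[2]-(n[0]*(.565-c[0])+n[1]*(-.03-c[1]))/n[2])
    # flat roof
    Q=W[(W[:,2]>.135)&(W[:,2]<.165)&(abs(W[:,0]-.64)<.08)&(abs(W[:,1]+.03)<.18)]
    if len(Q)>100: 
        r=cv2.minAreaRect((Q[abs(Q[:,2]-np.median(Q[:,2]))<.004][:,:2]*1000).astype(np.float32)); print(' roof',r,np.median(Q[:,2]))
    # box footprint
    # knob
    Q=W[(abs(W[:,0]-.607)<.04)&(abs(W[:,1]+.24)<.05)&(W[:,2]>.12)&(W[:,2]<.25)]
    if len(Q)>5: print(' knob',len(Q),Q.mean(0),Q.min(0),Q.max(0))
    # bar
    Q=W[(abs(W[:,0]-.471)<.02)&(abs(W[:,1]+.03)<.035)&(W[:,2]>.045)&(W[:,2]<.09)]
    if len(Q)>5: print(' bar',len(Q),np.median(Q,0),Q.min(0),Q.max(0),np.polyfit(Q[:,1],Q[:,0],1))
    Q=W[(abs(W[:,0]-.52)<.1)&(abs(W[:,1]-.335)<.1)&(abs(W[:,2]-.06)<.005)]
    if len(Q)>50: print(' wheel',(Q.min(0)+Q.max(0))/2,np.ptp(Q,axis=0))
p=cv2.imread('pics/side0.png')[120:300,220:400];cv2.imwrite('pics/crop1.png',cv2.resize(p,None,fx=3.2,fy=3.2,interpolation=cv2.INTER_CUBIC))
E
```

```text
['Unreachable', 'camera', 'camera_info', 'get_obs', 'job_done', 'search_frame', 'spot_point', 'tip_reach']
0.014
wrist 19937 tilt 30.002595738302976 yaw -0.4923336783582531 z at(.565,-.03) 0.11952646093671351
 roof ((638.4603271484375, -8.037208557128906), (233.74734497070312, 79.1126937866211), 89.44207000732422) 0.14556432636821826
 bar 735 [ 0.47388441 -0.0281408   0.06623069] [ 0.46834388 -0.06492278  0.06155881] [0.47862745 0.00467518 0.06948253] [0.00786261 0.47400256]
side 664 tilt 29.972462812290328 yaw -0.3070355312929454 z at(.565,-.03) 0.12014811623500177
 roof ((633.2232055664062, -31.054107666015625), (292.45367431640625, 84.84656524658203), 89.65679931640625) 0.14462138536279712
 knob 81 [ 0.59200278 -0.23483828  0.16594883] [ 0.56768628 -0.25383267  0.13410781] [ 0.6162614  -0.2139642   0.19820374]
 bar 57 [ 0.46971903 -0.03108633  0.06587734] [ 0.46462391 -0.06488579  0.05815771] [0.48279668 0.00463389 0.07528032] [-0.01544335  0.46986816]
 wheel [0.51096691 0.33582287 0.05998585] [0.15905248 0.16617305 0.0099695 ]
scene 600 tilt 30.0845721080944 yaw -0.35725766142349774 z at(.565,-.03) 0.11822556949375071
 roof ((642.8897705078125, -31.78802490234375), (286.839111328125, 79.15876007080078), 89.43641662597656) 0.14526149852055537
 knob 212 [ 0.60545867 -0.2378333   0.166106  ] [ 0.56727479 -0.25648422  0.1201359 ] [ 0.63260746 -0.19098909  0.20069834]
 bar 95 [ 0.4778428  -0.03002511  0.06402763] [ 0.46874452 -0.0647994   0.05755895] [0.48625342 0.00401929 0.07287459] [-0.00132513  0.47764163]
 wheel [0.51699595 0.33552086 0.06000482] [0.16170668 0.15872314 0.00998885]
```

View pics/crop1.png

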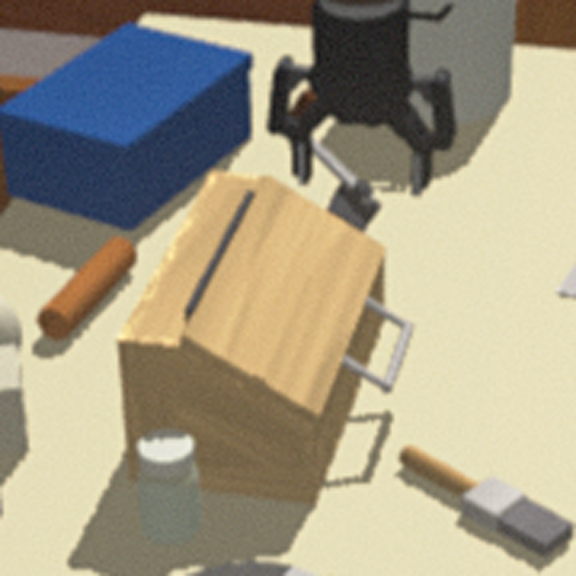

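View pics/wrist0.png

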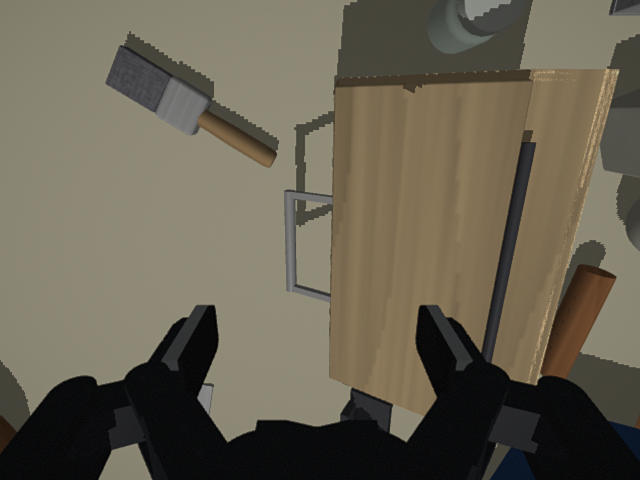

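Emit:
arm_command(translation=[[-1,-1,3],[-2,-2,6],[-3,-2.7,9],[-3,-2.7,11],[-3,-2.7,11]], turn=[0,0,0,0,0], hand=[0.6,0.6,0.6,0.6,0.6])

```text
clock: 2.37
eef_pos: [0.4691, -0.0302, 0.1312]
tool_rot: [0.707, 0.707, -0.003, -0.003]
ft_force: [-1.4, -0.3, 0.6]
grip_width: 0.0343
```

```bash
python3 - <<'E'
from h import *
o=get_obs();print(o['eef_pos'],o['grip_width'],o['joint_pos'])
p,d,i=shot('wrist','w1.png')
print([(s['conf'],s['location'],back(i,*s['location'],d[int(s['location'][0]),int(s['location'][1])])) for s in spot_point('wrist','flap_bar')])
W=cloud(i,d).reshape(-1,3)
Q=W[(abs(W[:,0]-.471)<.02)&(abs(W[:,1]+.03)<.04)&(W[:,2]>.045)&(W[:,2]<.09)]
print(len(Q),np.median(Q,0),Q.min(0),Q.max(0))
E
```

```text
[ 0.46910044 -0.03024458  0.13122749] 0.034300731017088436 [-6.43786871e-02  2.73543145e-01 -2.64033193e-01  1.04211586e+00
 -9.35363274e-06  1.50746505e+00]
[(0.9, [258.3, 328.8], array([ 0.47454778, -0.0281501 ,  0.06685951]))]
1990 [ 0.47348552 -0.02678653  0.06630651] [ 0.46867173 -0.06999972  0.06106816] [0.47877464 0.0099167  0.06862266]
```

View pics/w1.png

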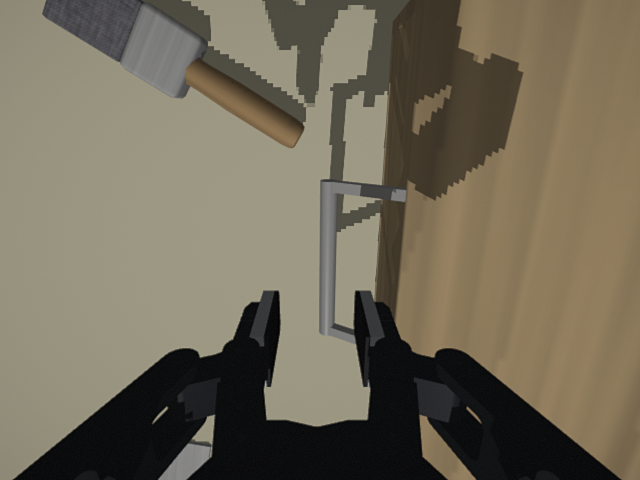

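Emit:
arm_command(translation=[[0,0.3,2.5],[0,0.3,5],[0,0.3,6.6],[0,0.3,6.6],[0,0.3,6.6]], turn=[0,0,0,0,0], hand=[0.6,0.6,0.6,0.6,1])

```text
clock: 2.88
eef_pos: [0.4771, -0.0298, 0.0704]
tool_rot: [0.707, 0.707, 0.0, 0.0]
ft_force: [-0.0, 0.9, -0.1]
grip_width: 0.0235
```

Emit:
arm_command(translation=[[0,0,0],[0,0,0],[0,0,0],[0,0,0]], turn=[0,0,0,0], hand=[1,1,1,1])

```text
clock: 3.22
eef_pos: [0.4751, -0.0299, 0.0711]
tool_rot: [0.707, 0.707, -0.0, -0.0]
ft_force: [-6.0, -0.1, 4.7]
grip_width: 0.007
```

Emit:
arm_command(translation=[[0,0,0],[0,0,0],[0,0,0.5],[0,0,1],[0,0,1]], turn=[0,0,0,0,0], hand=[0.7,0.7,0.7,0.7,0.7])

```text
clock: 3.63
eef_pos: [0.4771, -0.0301, 0.0597]
tool_rot: [0.707, 0.707, 0.001, 0.001]
ft_force: [-1.0, -1.2, 4.6]
grip_width: 0.0256
```

Emit:
arm_command(translation=[[0,0,0],[0,0,0],[0,0,0],[0,0,0],[0,0,0]], turn=[0,0,0,0,0], hand=[1,1,1,1,1])

```text
clock: 4.05
eef_pos: [0.475, -0.03, 0.0593]
tool_rot: [0.707, 0.707, -0.001, -0.001]
ft_force: [-2.6, -0.4, 5.6]
grip_width: 0.0076
```

```bash
python3 - <<'E'
import numpy as np
r=.1723;t=np.radians(np.arange(0,131,6.5));f=t-np.radians(28.8)
X=np.stack([0*f,-r*np.cos(f),-r*np.sin(f)],1)*100
for k in range(0,20,5): print(np.round(X[k+1:k+6]-X[k],1).tolist())
E
```

```text
[[0.0, -0.8, -1.8], [0.0, -1.5, -3.6], [0.0, -1.9, -5.5], [0.0, -2.1, -7.5], [0.0, -2.1, -9.4]]
[[0.0, 0.2, -1.9], [0.0, 0.7, -3.8], [0.0, 1.4, -5.7], [0.0, 2.2, -7.4], [0.0, 3.3, -9.1]]
[[0.0, 1.2, -1.5], [0.0, 2.6, -2.9], [0.0, 4.2, -4.1], [0.0, 5.9, -5.1], [0.0, 7.6, -5.9]]
[[0.0, 1.9, -0.6], [0.0, 3.8, -1.0], [0.0, 5.7, -1.2], [0.0, 7.7, -1.1], [0.0, 9.6, -0.8]]
```

Emit:
arm_command(translation=[[0.0,-0.8,-1.8],[0.0,-1.5,-3.6],[0.0,-1.9,-5.5],[0.0,-2.1,-7.5],[0.0,-2.1,-9.4]], turn=[0,0,0,0,0], hand=[1,1,1,1,1])

```text
clock: 4.47
eef_pos: [0.4536, -0.0299, 0.1532]
tool_rot: [0.707, 0.707, -0.001, -0.001]
ft_force: [-0.2, 0.1, -1.5]
grip_width: 0.0075
```

Emit:
arm_command(translation=[[0.0,0.2,-1.9],[0.0,0.7,-3.8],[0.0,1.4,-5.7],[0.0,2.2,-7.4],[0.0,3.3,-9.1]], turn=[0,0,0,0,0], hand=[1,1,1,1,1])

```text
clock: 4.88
eef_pos: [0.4817, -0.03, 0.2432]
tool_rot: [0.707, 0.707, -0.005, -0.005]
ft_force: [-13.9, 0.0, 5.9]
grip_width: 0.0077
```

Emit:
arm_command(translation=[[0.0,1.2,-1.5],[0.0,2.6,-2.9],[0.0,4.2,-4.1],[0.0,5.9,-5.1],[0.0,7.6,-5.9]], turn=[0,0,0,0,0], hand=[1,1,1,1,1])

```text
clock: 5.3
eef_pos: [0.5612, -0.0305, 0.3091]
tool_rot: [0.707, 0.707, -0.001, 0.0]
ft_force: [-11.4, -1.0, 22.6]
grip_width: 0.0073
```

Emit:
arm_command(translation=[[0.0,1.9,-0.6],[0.0,3.8,-1.0],[0.0,5.7,-1.2],[0.0,7.7,-1.1],[0.0,9.6,-0.8]], turn=[0,0,0,0,0], hand=[1,1,1,1,1])

```text
clock: 5.72
eef_pos: [0.6626, -0.031, 0.3166]
tool_rot: [0.707, 0.707, 0.003, 0.005]
ft_force: [2.2, -1.8, 13.8]
grip_width: 0.0072
```

Emit:
arm_command(translation=[[0,0,0],[0,0,0],[0,0,0]], turn=[0,0,0], hand=[1,1,1])

```text
clock: 5.97
eef_pos: [0.6642, -0.031, 0.3156]
tool_rot: [0.707, 0.707, 0.004, 0.006]
ft_force: [5.5, -2.0, 10.8]
grip_width: 0.0079
```

Emit:
arm_command(translation=[[0,0,0],[0,0,0],[0,0,-1],[0,0,-3],[0,0,-6]], turn=[0,0,0,0,0], hand=[0.6,0.6,0.6,0.6,0.6])

```text
clock: 6.38
eef_pos: [0.6585, -0.0298, 0.3673]
tool_rot: [0.707, 0.707, -0.003, -0.004]
ft_force: [1.6, 0.6, 0.7]
grip_width: 0.0338
```

Emit:
arm_command(translation=[[0,-3,0],[0,-7,0],[0,-11,0],[0,-15,0],[0,-17,0]], turn=[-0.1,-0.2,-0.3,-0.4,-0.5], hand=[0.4,0.4,0.4,0.4,0.4])

```text
clock: 6.8
eef_pos: [0.4853, -0.0297, 0.3704]
tool_rot: [0.508, 0.861, -0.001, -0.002]
ft_force: [0.5, 0.3, 0.6]
grip_width: 0.0514
```

Emit:
arm_command(translation=[[0,0,0],[0,0,0],[0,0,0],[0,0,0],[0,0,0]], turn=[-0.12,-0.24,-0.36,-0.48,-0.6], hand=[0.4,0.4,0.4,0.4,0.4])

```text
clock: 7.22
eef_pos: [0.4893, -0.0298, 0.3702]
tool_rot: [0.23, 0.973, -0.0, -0.001]
ft_force: [1.3, -0.3, -0.8]
grip_width: 0.0513
```

Emit:
arm_command(translation=[[0,0,0],[0,0,0],[0,0,0],[0,0,0],[0,0,0]], turn=[-0.12,-0.24,-0.36,-0.47,-0.47], hand=[0.4,0.4,0.4,0.4,0.4])

```text
clock: 7.63
eef_pos: [0.4895, -0.0298, 0.3702]
tool_rot: [-0.001, 1.0, 0.0, -0.001]
ft_force: [-0.2, -0.5, -0.2]
grip_width: 0.0515
```

```bash
python3 - <<'E'
from h import *
o=get_obs();print(o['eef_pos'],o['tool_rot'],o['grip_width'],o['joint_pos'])
for cam in['wrist','scene','side']:
  p,d,i=shot(cam,cam+'2.png'); np.save(cam+'2.npy',d)
  for n in['head_mid','cone_mid','column_mid','flap_bar']:
    for s in spot_point(cam,n)[:3]:
      r,c=s['location'];print(cam,n,round(s['conf'],2),np.round([r,c]),np.round(back(i,r,c,d[int(r),int(c)]),3))
E
```

```text
[ 0.48946937 -0.0298212   0.37016979] [-5.75832430e-04  9.99998833e-01  1.47035083e-04 -1.40706501e-03] 0.051533907985595054 [-6.09215340e-02  2.07898423e-01  2.83887770e-01  1.64961256e+00
  1.20561623e-04 -6.20733704e-02]
wrist head_mid 0.9 [262. 260.] [ 0.573 -0.099  0.109]
wrist cone_mid 0.88 [262. 369.] [0.577 0.034 0.101]
wrist cone_mid 0.44 [266. 261.] [ 0.577 -0.098  0.112]
wrist column_mid 0.68 [265. 440.] [0.608 0.145 0.04 ]
wrist column_mid 0.57 [266. 314.] [ 0.578 -0.033  0.109]
scene flap_bar 0.66 [207. 224.] [ 0.294 -0.246  0.   ]
side head_mid 0.66 [211. 306.] [ 0.579 -0.035  0.11 ]
side head_mid 0.64 [222. 300.] [ 0.592 -0.015  0.086]
side cone_mid 0.67 [240. 294.] [0.577 0.108 0.109]
side column_mid 0.61 [222. 304.] [ 0.581 -0.019  0.084]
side flap_bar 0.71 [143. 274.] [ 0.658 -0.025  0.316]
```

View pics/wrist2.png

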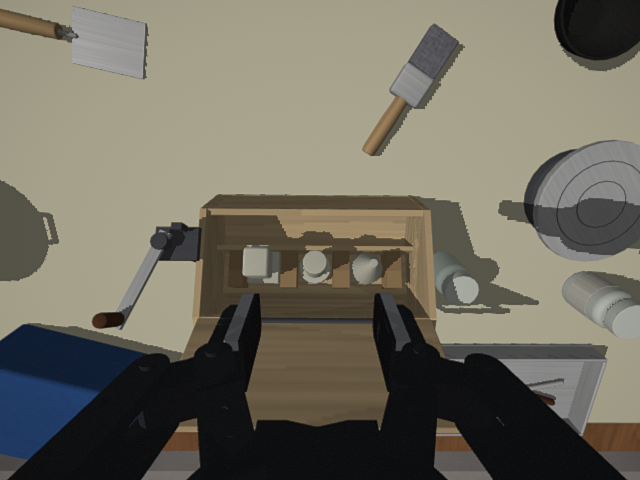

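```bash
python3 - <<'E'
from h import *
d=np.load('wrist2.npy');i=camera_info('wrist');W=cloud(i,d)
p=cv2.imread('pics/wrist2.png')
Q=W[240:285,240:275].reshape(-1,3)
T=Q[(Q[:,2]>.09)]
print(len(T),np.median(T,0),np.percentile(T,[2,98],axis=0))
for r in range(240,290,5): print(r,[tuple(np.round(W[r,c]*1000).astype(int)) for c in range(238,284,6)])
Kn=W[300:330,90:130].reshape(-1,3);Kn=Kn[Kn[:,2]>.14];print('knob',np.median(Kn,0),Kn.min(0),Kn.max(0))
Pv=W[225:255,145:180].reshape(-1,3);print('piv',np.nanmedian(Pv,0),np.nanpercentile(Pv,[5,95],axis=0))
cv2.imwrite('pics/c2.png',cv2.resize(p[200:310,190:440],None,fx=3,fy=3,interpolation=cv2.INTER_CUBIC))
E
```

```text
887 [ 0.57419876 -0.10390793  0.10882756] [[ 0.55941669 -0.12005959  0.09166186]
 [ 0.5997376  -0.08963153  0.11748182]]
240 [(np.int64(585), np.int64(-150), np.int64(4)), (np.int64(585), np.int64(-140), np.int64(5)), (np.int64(584), np.int64(-131), np.int64(7)), (np.int64(585), np.int64(-122), np.int64(5)), (np.int64(585), np.int64(-113), np.int64(5)), (np.int64(585), np.int64(-104), np.int64(4)), (np.int64(584), np.int64(-95), np.int64(6)), (np.int64(585), np.int64(-86), np.int64(5))]
245 [(np.int64(575), np.int64(-138), np.int64(53)), (np.int64(574), np.int64(-130), np.int64(53)), (np.int64(560), np.int64(-114), np.int64(92)), (np.int64(559), np.int64(-106), np.int64(93)), (np.int64(559), np.int64(-99), np.int64(93)), (np.int64(574), np.int64(-97), np.int64(53)), (np.int64(574), np.int64(-89), np.int64(53)), (np.int64(574), np.int64(-81), np.int64(53))]
250 [(np.int64(582), np.int64(-139), np.int64(52)), (np.int64(562), np.int64(-120), np.int64(102)), (np.int64(561), np.int64(-112), np.int64(105)), (np.int64(562), np.int64(-105), np.int64(104)), (np.int64(562), np.int64(-97), np.i
[... 2357 characters left out ...]
623), np.int64(-90), np.int64(62)), (np.int64(618), np.int64(-81), np.int64(71))]
285 [(np.int64(624), np.int64(-137), np.int64(75)), (np.int64(629), np.int64(-132), np.int64(65)), (np.int64(642), np.int64(-129), np.int64(40)), (np.int64(642), np.int64(-120), np.int64(40)), (np.int64(642), np.int64(-111), np.int64(40)), (np.int64(642), np.int64(-102), np.int64(41)), (np.int64(642), np.int64(-94), np.int64(40)), (np.int64(623), np.int64(-80), np.int64(76))]
knob [ 0.60573223 -0.24433289  0.18112335] [ 0.59382632 -0.25658317  0.15466064] [ 0.62930791 -0.23832292  0.20084393]
piv [ 0.54779466 -0.20926021  0.1172259 ] [[ 0.5319748  -0.28837371  0.0014737 ]
 [ 0.58906789 -0.19363997  0.12949139]]
```

View pics/c2.png

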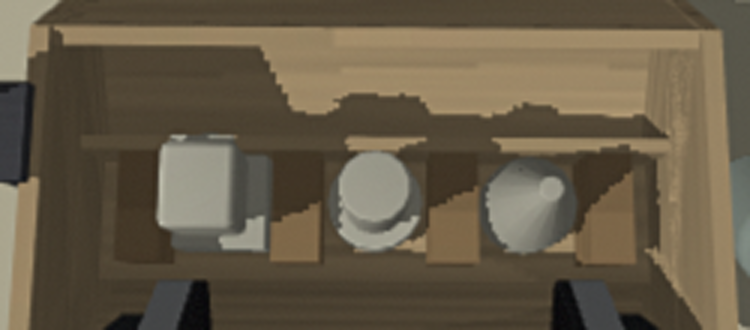

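Emit:
arm_command(translation=[[-2,-1.8,3.5],[-4,-3.6,7],[-6,-5.4,10.5],[-8,-7,14],[-8.8,-7.5,16]], turn=[0,0,0,0,0], hand=[0.4,0.4,0.4,0.4,0.4])

```text
clock: 8.8
eef_pos: [0.5786, -0.1067, 0.2085]
tool_rot: [0.001, 1.0, -0.0, -0.001]
ft_force: [-0.2, -0.1, 0.0]
grip_width: 0.0513
```

Emit:
arm_command(translation=[[0,0,2],[0,0,4],[0,0,5],[0,0,5],[0,0,5]], turn=[0,0,0,0,0], hand=[0.4,0.4,0.4,0.4,0.4])

```text
clock: 9.22
eef_pos: [0.5778, -0.105, 0.1615]
tool_rot: [0.0, 1.0, 0.0, -0.0]
ft_force: [0.0, -0.1, 0.4]
grip_width: 0.0511
```

```bash
python3 - <<'E'
from h import *
o=get_obs();print(o['eef_pos'],o['tool_rot'],o['grip_width'],o['joint_pos'],o['ft_force'])
p,d,i=shot('wrist','wrist3.png')
E
```

```text
[ 0.577832   -0.10495537  0.16146022] [ 3.27686522e-04  9.99999907e-01  4.26432901e-05 -2.77528009e-04] 0.051079554853099736 [-1.79670172e-01  4.58782373e-01  9.81431884e-02  1.21071851e+00
 -1.50936739e-05 -1.79014795e-01] [ 0.00342119 -0.09948434  0.37383371]
```

View pics/wrist3.png

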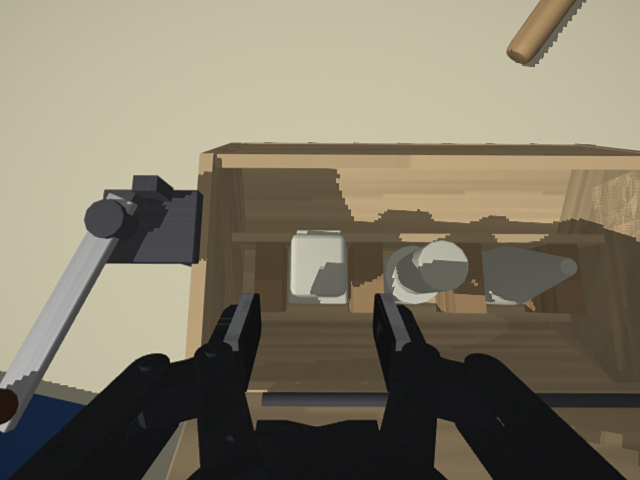

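Emit:
arm_command(translation=[[0,0,2],[0,0,4],[0,0,6],[0,0,6.6],[0,0,6.6]], turn=[0,0,0,0,0], hand=[0.4,0.4,0.4,0.4,0.4])

```text
clock: 9.68
eef_pos: [0.5775, -0.1048, 0.0951]
tool_rot: [0.0, 1.0, 0.0, -0.001]
ft_force: [0.5, 0.4, 0.1]
grip_width: 0.0511
```

Emit:
arm_command(translation=[[0,0,0],[0,0,0],[0,0,0],[0,0,0],[0,0,0]], turn=[0,0,0,0,0], hand=[0.7,1,1,1,1])

```text
clock: 10.1
eef_pos: [0.5793, -0.1052, 0.0975]
tool_rot: [0.0, 1.0, -0.0, 0.002]
ft_force: [-0.6, 1.3, 6.0]
grip_width: 0.0311
```

Emit:
arm_command(translation=[[0.5,0,-0.87],[1,0,-1.73],[1.5,0,-2.6],[2,0,-3.46],[2.5,0,-4.33]], turn=[0,0,0,0,0], hand=[1,1,1,1,1])

```text
clock: 10.52
eef_pos: [0.5527, -0.1052, 0.1401]
tool_rot: [0.0, 1.0, -0.0, 0.001]
ft_force: [0.2, -0.0, -1.3]
grip_width: 0.0311
```

Emit:
arm_command(translation=[[0.7,0,-1.2],[1.4,0,-2.4],[2.2,0,-3.8],[3,0,-5.2],[3.8,0,-6.6]], turn=[0,0,0,0,0], hand=[1,1,1,1,1])

```text
clock: 10.93
eef_pos: [0.5126, -0.1049, 0.2055]
tool_rot: [0.0, 1.0, 0.0, -0.001]
ft_force: [0.5, 1.4, -1.2]
grip_width: 0.0308
```

Emit:
arm_command(translation=[[0.5,0,-1.5],[1,0,-3],[1.5,0,-4.5],[1.5,0,-5],[1.5,0,-5]], turn=[0,0,0,0,0], hand=[1,1,1,1,1])

```text
clock: 11.35
eef_pos: [0.4997, -0.1052, 0.2565]
tool_rot: [0.001, 1.0, -0.0, 0.001]
ft_force: [0.8, 0.5, -1.6]
grip_width: 0.0312
```

```bash
python3 - <<'E'
from h import *
o=get_obs();print(o['eef_pos'],o['tool_rot'],o['grip_width'],o['joint_pos'],o['ft_force'])
a=shot('side')[0];b=shot('wrist')[0]
q=np.hstack([cv2.resize(a[60:280,220:440],(400,400)),cv2.resize(b,(533,400))[:,:400]])
cv2.imwrite('pics/m4.png',q[...,::-1])
E
```

```text
[ 0.49969887 -0.10519543  0.25647466] [ 5.37586528e-04  9.99999172e-01 -3.46662849e-04  1.11671850e-03] 0.03122506625687048 [-2.07363252e-01  2.55518180e-01  5.37225917e-02  1.36667252e+00
 -2.19903392e-04 -2.06288334e-01] [ 0.78454588  0.48922515 -1.61457053]
```

View pics/m4.png

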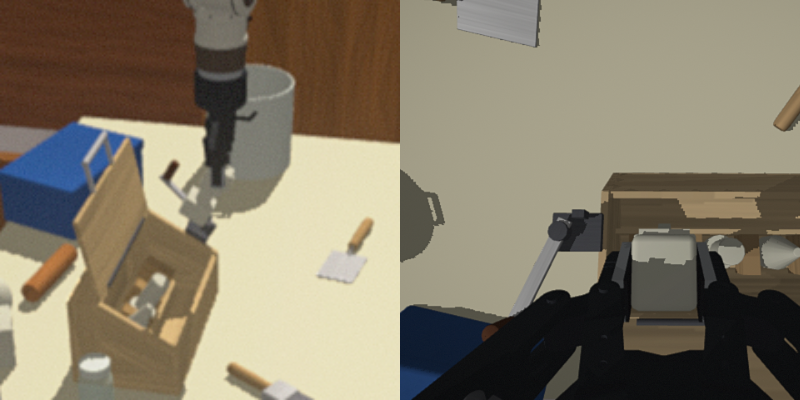

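Emit:
arm_command(translation=[[2,0,0],[4,0,0],[6.3,0,2],[6.3,0,5],[6.3,0,8]], turn=[0,0,0,0,0], hand=[1,1,1,1,1])

```text
clock: 11.87
eef_pos: [0.4358, -0.1049, 0.1736]
tool_rot: [0.001, 1.0, -0.0, 0.0]
ft_force: [0.6, -0.6, -1.6]
grip_width: 0.0316
```

Emit:
arm_command(translation=[[0,0,2.5],[0,0,5],[0,0,6.5],[0,0,6.5],[0,0,6.5]], turn=[0,0,0,0,0], hand=[1,1,1,1,1])

```text
clock: 12.28
eef_pos: [0.4354, -0.1046, 0.1082]
tool_rot: [0.0, 1.0, 0.001, -0.002]
ft_force: [0.1, 0.0, -1.0]
grip_width: 0.0311
```

Emit:
arm_command(translation=[[-0.5,0,0],[-1,0,0],[-1.5,0,0],[-2,0,0],[-2.5,0,0]], turn=[0,0,0,0,0], hand=[1,1,1,1,1])

```text
clock: 12.7
eef_pos: [0.457, -0.1049, 0.1094]
tool_rot: [0.001, 1.0, -0.0, -0.006]
ft_force: [-19.8, -0.5, 12.8]
grip_width: 0.0311
```

```bash
cat > ang.py <<'E'
from h import *
o=get_obs();t=o['eef_pos'];print(np.round(t,4),o['grip_width'],np.round(o['ft_force'],1),np.round(o['ft_torque'],2))
for cam in['side','scene']:
    p,d,i=shot(cam,None);W=cloud(i,d);V=W-t
    m=(V[...,2]<-.016)&(V[...,2]>-.10)&(abs(V[...,1])<.03)&(abs(V[...,0])<.075)
    hsv=cv2.cvtColor(p,cv2.COLOR_RGB2HSV); m&=(hsv[...,1]<60)&(hsv[...,2]>80)
    Q=V[m]*1000;print(cam,len(Q))
    for z in range(-95,-15,8):
        S=Q[(Q[:,2]>=z)&(Q[:,2]<z+8)]
        if len(S)>2: print(z,len(S),np.round(np.percentile(S,[5,95],axis=0)[:,:2]).tolist())
E
python3 ang.py
```

```text
[ 0.457  -0.1049  0.1094] 0.0310619722744411 [-19.8  -0.5  12.8] [-0.24  4.53 -0.13]
side 294
-79 12 [[16.0, 18.0], [30.0, 28.0]]
-71 28 [[10.0, 16.0], [42.0, 29.0]]
-63 57 [[5.0, -9.0], [52.0, 28.0]]
-55 52 [[6.0, -11.0], [49.0, 26.0]]
-47 59 [[12.0, -15.0], [44.0, 25.0]]
-39 47 [[6.0, -14.0], [41.0, 24.0]]
-31 19 [[-16.0, -0.0], [23.0, 18.0]]
-23 19 [[-16.0, 5.0], [14.0, 23.0]]
scene 0
```

Emit:
arm_command(translation=[[-0.3,0,0],[-0.6,0,0],[-0.9,0,0],[-1.2,0,0],[-1.5,0,0]], turn=[0,0,0,0,0], hand=[1,1,1,1,1])

```text
clock: 13.22
eef_pos: [0.471, -0.1043, 0.1087]
tool_rot: [0.001, 1.0, 0.001, -0.006]
ft_force: [-14.5, 0.5, 6.1]
grip_width: 0.0311
```

```bash
python3 ang.py
```

```text
[ 0.471  -0.1043  0.1087] 0.03106274693288349 [-14.5   0.5   6.1] [0.16 2.91 0.04]
side 292
-87 6 [[-0.0, 15.0], [12.0, 25.0]]
-79 19 [[1.0, 17.0], [30.0, 28.0]]
-71 43 [[-5.0, 15.0], [36.0, 26.0]]
-63 47 [[-8.0, -8.0], [35.0, 27.0]]
-55 62 [[-7.0, -15.0], [30.0, 26.0]]
-47 51 [[1.0, -14.0], [31.0, 26.0]]
-39 23 [[-4.0, 5.0], [17.0, 14.0]]
-31 14 [[-16.0, 3.0], [10.0, 19.0]]
-23 26 [[-24.0, 2.0], [16.0, 21.0]]
scene 0
```

Emit:
arm_command(translation=[[-0.3,0,0],[-0.6,0,0],[-0.9,0,0],[-1.2,0,0],[-1.2,0,0]], turn=[0,0,0,0,0], hand=[1,1,1,1,1])

```text
clock: 13.73
eef_pos: [0.4851, -0.1045, 0.109]
tool_rot: [0.0, 1.0, 0.0, -0.005]
ft_force: [-8.3, 0.6, 3.6]
grip_width: 0.0314
```

Emit:
arm_command(translation=[[-0.1,0,0],[-0.2,0,0],[-0.3,0,0]], turn=[0,0,0], hand=[1,1,1])

```text
clock: 13.98
eef_pos: [0.4875, -0.1045, 0.1091]
tool_rot: [0.001, 1.0, 0.0, -0.005]
ft_force: [-9.6, -0.1, 6.1]
grip_width: 0.0312
```

```bash
python3 ang.py
```

```text
[ 0.4875 -0.1045  0.1091] 0.031150719498847835 [-9.6 -0.1  6.1] [ 0.17  2.84 -0.04]
side 292
-87 3 [[-18.0, 22.0], [-10.0, 23.0]]
-79 31 [[-19.0, 4.0], [21.0, 25.0]]
-71 34 [[-21.0, 11.0], [18.0, 26.0]]
-63 49 [[-21.0, -12.0], [20.0, 27.0]]
-55 92 [[-22.0, -17.0], [19.0, 26.0]]
-47 25 [[-13.0, -9.0], [16.0, 21.0]]
-39 21 [[-15.0, 4.0], [6.0, 18.0]]
-31 17 [[-22.0, 7.0], [5.0, 16.0]]
-23 20 [[-31.0, -3.0], [10.0, 22.0]]
scene 0
```

Emit:
arm_command(translation=[[-0.1,0,0],[-0.2,0,0],[-0.2,0,0]], turn=[0,0,0], hand=[1,1,1])

```text
clock: 14.33
eef_pos: [0.4899, -0.1046, 0.109]
tool_rot: [0.001, 1.0, 0.0, -0.005]
ft_force: [-8.7, 0.9, 3.8]
grip_width: 0.0312
```

Emit:
arm_command(translation=[[-0.1,0,0],[-0.2,0,0],[-0.2,0,0]], turn=[0,0,0], hand=[1,1,1])

```text
clock: 14.58
eef_pos: [0.4918, -0.1046, 0.1091]
tool_rot: [0.001, 1.0, 0.0, -0.005]
ft_force: [-9.9, -0.7, 4.6]
grip_width: 0.0311
```

```bash
python3 ang.py; python3 - <<'E'
from h import *
a=shot('side')[0]
cv2.imwrite('pics/m5.png',cv2.resize(a[120:280,260:420],(640,640),interpolation=cv2.INTER_CUBIC)[:600,:,::-1])
E
```

```text
[ 0.4918 -0.1046  0.1091] 0.031146016899582296 [-9.9 -0.7  4.6] [ 0.13  2.45 -0.08]
side 295
-87 5 [[-22.0, 15.0], [-14.0, 23.0]]
-79 27 [[-24.0, 13.0], [11.0, 26.0]]
-71 42 [[-25.0, 16.0], [17.0, 27.0]]
-63 47 [[-25.0, -7.0], [14.0, 28.0]]
-55 91 [[-25.0, -16.0], [15.0, 25.0]]
-47 24 [[-14.0, -10.0], [15.0, 26.0]]
-39 20 [[-17.0, 6.0], [3.0, 17.0]]
-31 12 [[-23.0, 9.0], [0.0, 18.0]]
-23 27 [[-27.0, 3.0], [8.0, 23.0]]
scene 0
```

View pics/m5.png

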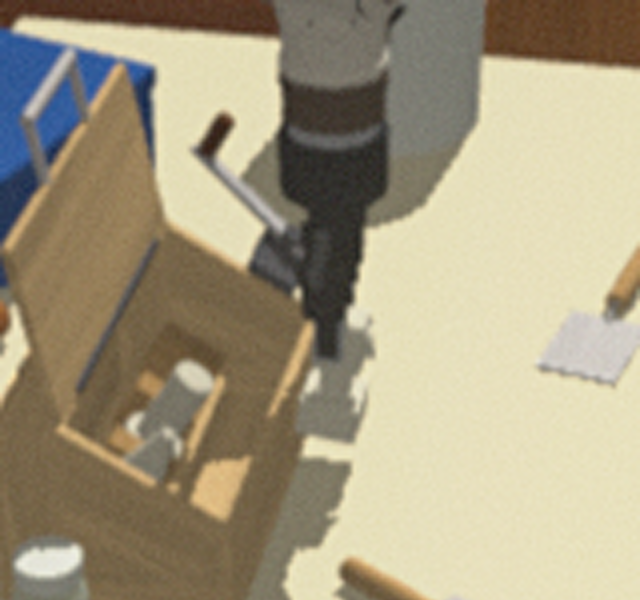

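Emit:
arm_command(translation=[[-0.1,0,0],[-0.2,0,0],[-0.2,0,0]], turn=[0,0,0], hand=[1,1,1])

```text
clock: 14.98
eef_pos: [0.4939, -0.1046, 0.1091]
tool_rot: [0.001, 1.0, 0.0, -0.005]
ft_force: [-8.3, -0.1, 5.0]
grip_width: 0.0312
```

Emit:
arm_command(translation=[[-0.1,0,0],[-0.2,0,0],[-0.2,0,0]], turn=[0,0,0], hand=[1,1,1])

```text
clock: 15.23
eef_pos: [0.4961, -0.1046, 0.1092]
tool_rot: [0.001, 1.0, 0.0, -0.004]
ft_force: [-8.7, -0.2, 4.8]
grip_width: 0.031
```

```bash
python3 ang.py
```

```text
[ 0.4961 -0.1046  0.1092] 0.030976487724975077 [-8.7 -0.2  4.8] [ 0.09  2.27 -0.05]
side 293
-79 39 [[-28.0, 9.0], [12.0, 26.0]]
-71 40 [[-28.0, -0.0], [12.0, 28.0]]
-63 37 [[-29.0, -11.0], [9.0, 27.0]]
-55 92 [[-28.0, -15.0], [11.0, 26.0]]
-47 31 [[-19.0, -7.0], [12.0, 26.0]]
-39 21 [[-19.0, 7.0], [2.0, 17.0]]
-31 15 [[-23.0, 9.0], [5.0, 15.0]]
-23 17 [[-26.0, 10.0], [5.0, 20.0]]
scene 0
```

Emit:
arm_command(translation=[[-0.1,0,0],[-0.1,0,0],[-0.1,0,0]], turn=[0,0,0], hand=[1,1,1])

```text
clock: 15.58
eef_pos: [0.4971, -0.1046, 0.1092]
tool_rot: [0.001, 1.0, 0.0, -0.004]
ft_force: [-8.6, 0.1, 3.5]
grip_width: 0.0309
```

Emit:
arm_command(translation=[[-0.1,0,0],[-0.1,0,0],[-0.1,0,0]], turn=[0,0,0], hand=[1,1,1])

```text
clock: 15.83
eef_pos: [0.4981, -0.1047, 0.1092]
tool_rot: [0.001, 1.0, 0.0, -0.004]
ft_force: [-8.7, 0.5, 4.4]
grip_width: 0.031
```

```bash
python3 ang.py
```

```text
[ 0.4981 -0.1047  0.1092] 0.031033727739459185 [-8.7  0.5  4.4] [ 0.07  2.38 -0.09]
side 295
-87 4 [[-16.0, 19.0], [7.0, 21.0]]
-79 36 [[-30.0, 4.0], [11.0, 26.0]]
-71 31 [[-30.0, -11.0], [9.0, 28.0]]
-63 46 [[-31.0, -1.0], [11.0, 27.0]]
-55 96 [[-30.0, -17.0], [11.0, 25.0]]
-47 26 [[-20.0, -9.0], [7.0, 23.0]]
-39 19 [[-21.0, 4.0], [-0.0, 15.0]]
-31 15 [[-27.0, 8.0], [1.0, 17.0]]
-23 22 [[-28.0, 9.0], [1.0, 22.0]]
scene 0
```

Emit:
arm_command(translation=[[1,0,0],[2,0,0],[2,0,-4],[2,0,-8],[2,0,-12]], turn=[0,0,0,0,0], hand=[1,1,1,1,1])

```text
clock: 16.35
eef_pos: [0.4815, -0.1048, 0.231]
tool_rot: [0.0, 1.0, 0.0, -0.001]
ft_force: [1.9, -0.4, -1.1]
grip_width: 0.0311
```

Emit:
arm_command(translation=[[0,2,-2],[0,5,-2],[0,8,-2],[0,11,-2],[0,14,-2]], turn=[0,0,0,0,0], hand=[1,1,1,1,1])

```text
clock: 16.77
eef_pos: [0.4827, 0.0364, 0.2508]
tool_rot: [0.001, 1.0, 0.0, 0.001]
ft_force: [-1.0, 0.0, -2.3]
grip_width: 0.0315
```

Emit:
arm_command(translation=[[0,3,0],[0,6,0],[0,9,0],[-0.5,12,0],[-1,15,0]], turn=[0,0,0,0,0], hand=[1,1,1,1,1])

```text
clock: 17.18
eef_pos: [0.4926, 0.1869, 0.2506]
tool_rot: [0.0, 1.0, 0.0, 0.001]
ft_force: [0.5, -0.0, -0.9]
grip_width: 0.0309
```

Emit:
arm_command(translation=[[-0.5,3,0],[-1,6,0],[-2,9,0],[-3,12,0],[-3.4,15,0]], turn=[0,0,0,0,0], hand=[1,1,1,1,1])

```text
clock: 17.6
eef_pos: [0.5276, 0.337, 0.2501]
tool_rot: [0.0, 1.0, 0.0, 0.001]
ft_force: [0.3, -0.6, -0.5]
grip_width: 0.0311
```

```bash
python3 ang.py; python3 - <<'E'
from h import *
for cam in['wrist','side','scene']:
    p,d,i=shot(cam,cam+'6.png');W=cloud(i,d);m=(abs(W[...,0]-.515)<.1)&(abs(W[...,1]-.335)<.1)&(abs(W[...,2]-.06)<.006)
    q=W[m][:,:2]*1000
    h=cv2.convexHull(q.astype(np.float32)); print(cam,len(q),cv2.minEnclosingCircle(h),spot_point(cam,'wheel_top')[:2])
E
```

```text
[0.5276 0.337  0.2501] 0.03110601714340027 [ 0.3 -0.6 -0.5] [ 0.03 -0.03  0.02]
side 505
-87 4 [[-26.0, -7.0], [-7.0, 21.0]]
-79 56 [[-28.0, -9.0], [12.0, 25.0]]
-71 66 [[-28.0, -7.0], [12.0, 25.0]]
-63 76 [[-29.0, 1.0], [12.0, 26.0]]
-55 177 [[-29.0, -16.0], [12.0, 24.0]]
-47 42 [[-19.0, -1.0], [9.0, 17.0]]
-39 31 [[-18.0, 7.0], [2.0, 13.0]]
-31 17 [[-24.0, 11.0], [0.0, 18.0]]
-23 36 [[-28.0, 5.0], [3.0, 19.0]]
scene 465
-87 5 [[15.0, -3.0], [18.0, 20.0]]
-79 53 [[3.0, -12.0], [22.0, 29.0]]
-71 59 [[3.0, -13.0], [22.0, 29.0]]
-63 61 [[-9.0, -13.0], [21.0, 28.0]]
-55 185 [[-19.0, -13.0], [20.0, 27.0]]
-47 31 [[0.0, -10.0], [11.0, 17.0]]
-39 25 [[3.0, -2.0], [9.0, 15.0]]
-31 15 [[8.0, -5.0], [13.0, 20.0]]
-23 31 [[9.0, -5.0], [15.0, 21.0]]
wrist 18646 ((512.9716186523438, 334.57745361328125), 79.9067153930664) [{'location': [193.8, 309.9], 'conf': 0.86}]
side 2620 ((510.6159362792969, 335.5594177246094), 83.2721939086914) [{'location': [315.8, 299.2], 'conf': 0.82}, {'location': [397.0, 374.0], 'conf': 0.58}]
scene 2540 ((515.1591796875, 336.249755859375), 83.28299713134766) [{'location': [291.1, 399.5], 'conf': 0.81}, {'location': [249.2, 501.7], 'conf': 0.64}]
```

Emit:
arm_command(translation=[[0.8,-0.2,2.5],[0.8,-0.2,5],[0.8,-0.2,7.5],[0.8,-0.2,9],[0.8,-0.2,9.5]], turn=[0,0,0,0,0], hand=[1,1,1,1,1])

```text
clock: 18.42
eef_pos: [0.5168, 0.3308, 0.1519]
tool_rot: [0.001, 1.0, -0.001, -0.002]
ft_force: [-0.4, -0.6, -0.9]
grip_width: 0.0313
```

Emit:
arm_command(translation=[[0,0,0.2],[0,0,0.4],[0,0,0.6],[0,0,0.8],[0,0,0.8]], turn=[0,0,0,0,0], hand=[1,1,1,1,1])

```text
clock: 18.83
eef_pos: [0.5187, 0.3332, 0.1473]
tool_rot: [0.0, 1.0, 0.0, 0.001]
ft_force: [-0.5, 0.5, -0.9]
grip_width: 0.0315
```

```bash
python3 ang.py
```

```text
[0.5187 0.3332 0.1473] 0.0314520615869001 [-0.5  0.5 -0.9] [-0.03  0.01 -0.03]
side 1261
-95 428 [[-69.0, -26.0], [64.0, 28.0]]
-87 388 [[-69.0, -25.0], [65.0, 28.0]]
-79 48 [[-28.0, 1.0], [12.0, 25.0]]
-71 60 [[-29.0, -9.0], [9.0, 26.0]]
-63 64 [[-29.0, -14.0], [12.0, 26.0]]
-55 163 [[-29.0, -14.0], [11.0, 25.0]]
-47 41 [[-19.0, -1.0], [11.0, 25.0]]
-39 22 [[-19.0, 7.0], [1.0, 14.0]]
-31 15 [[-24.0, 9.0], [2.0, 16.0]]
-23 32 [[-30.0, 4.0], [4.0, 20.0]]
scene 988
-95 332 [[-64.0, -28.0], [73.0, 28.0]]
-87 248 [[-59.0, -28.0], [71.0, 28.0]]
-79 40 [[5.0, -19.0], [23.0, 22.0]]
-71 49 [[3.0, -18.0], [22.0, 22.0]]
-63 55 [[-5.0, -18.0], [22.0, 23.0]]
-55 156 [[-17.0, -20.0], [20.0, 22.0]]
-47 44 [[2.0, -16.0], [20.0, 17.0]]
-39 23 [[4.0, -8.0], [10.0, 10.0]]
-31 12 [[8.0, -12.0], [11.0, 9.0]]
-23 24 [[9.0, -13.0], [14.0, 15.0]]
```

Emit:
arm_command(translation=[[0,0,0.1],[0,0,0.2],[0,0,0.3],[0,0,0.4],[0,0,0.4]], turn=[0,0,0,0,0], hand=[1,1,1,1,1])

```text
clock: 19.35
eef_pos: [0.5181, 0.3329, 0.1422]
tool_rot: [0.0, 1.0, -0.0, -0.0]
ft_force: [0.1, 0.1, -1.6]
grip_width: 0.0307
```

Emit:
arm_command(translation=[[0,0,0.1],[0,0,0.2],[0,0,0.3],[0,0,0.3]], turn=[0,0,0,0], hand=[1,1,1,1])

```text
clock: 19.68
eef_pos: [0.5185, 0.333, 0.141]
tool_rot: [0.0, 1.0, 0.0, 0.001]
ft_force: [-0.4, -1.5, 5.4]
grip_width: 0.0311
```

Emit:
arm_command(translation=[[0,0,0.1],[0,0,0.2],[0,0,0.3],[0,0,0.3]], turn=[0,0,0,0], hand=[1,1,1,1])

```text
clock: 20.02
eef_pos: [0.5193, 0.3331, 0.1406]
tool_rot: [0.001, 1.0, 0.001, 0.002]
ft_force: [-2.6, -3.4, 15.2]
grip_width: 0.0311
```

Emit:
arm_command(translation=[[0,0,-0.2],[0,0,-0.3],[0,0,-0.3],[0,0,-0.3],[0,0,-0.3]], turn=[0,0,0,0,0], hand=[1,0.6,0.5,0.4,0.4])

```text
clock: 20.43
eef_pos: [0.5181, 0.333, 0.139]
tool_rot: [0.0, 1.0, -0.0, -0.0]
ft_force: [0.3, -0.7, -0.1]
grip_width: 0.0512
```

Emit:
arm_command(translation=[[0,0,0],[0,0,0],[0,0,0]], turn=[0,0,0], hand=[0.3,0.3,0.3])

```text
clock: 20.68
eef_pos: [0.5182, 0.333, 0.1393]
tool_rot: [0.0, 1.0, -0.0, -0.0]
ft_force: [-0.4, -0.1, 0.1]
grip_width: 0.0595
```

```bash
python3 ang.py
```

```text
[0.5182 0.333  0.1393] 0.05947898593938616 [-0.4 -0.1  0.1] [ 0.03  0.04 -0.  ]
side 1200
-87 408 [[-70.0, -27.0], [66.0, 29.0]]
-79 420 [[-69.0, -26.0], [63.0, 28.0]]
-71 59 [[-28.0, -2.0], [13.0, 26.0]]
-63 57 [[-28.0, -1.0], [10.0, 26.0]]
-55 166 [[-27.0, -13.0], [14.0, 24.0]]
-47 45 [[-21.0, -8.0], [7.0, 23.0]]
-39 19 [[-16.0, 8.0], [1.0, 13.0]]
-31 8 [[-19.0, 10.0], [-7.0, 14.0]]
-23 18 [[-25.0, 6.0], [-10.0, 18.0]]
scene 966
-87 330 [[-63.0, -28.0], [72.0, 27.0]]
-79 288 [[-51.0, -29.0], [70.0, 28.0]]
-71 44 [[16.0, -18.0], [23.0, 22.0]]
-63 47 [[1.0, -18.0], [22.0, 22.0]]
-55 147 [[-17.0, -19.0], [22.0, 22.0]]
-47 53 [[-5.0, -18.0], [21.0, 18.0]]
-39 18 [[6.0, -7.0], [12.0, 10.0]]
-31 9 [[9.0, -13.0], [15.0, 4.0]]
-23 29 [[11.0, -11.0], [19.0, 16.0]]
```

Emit:
arm_command(translation=[[0,0,-2],[0,0,-5],[0,0,-9],[0,0,-13],[0,0,-17]], turn=[0,0,0,0,0], hand=[0.3,0.3,0.3,0.3,0.3])

```text
clock: 21.2
eef_pos: [0.5179, 0.3327, 0.3113]
tool_rot: [0.0, 1.0, -0.0, -0.0]
ft_force: [1.2, 1.3, 0.5]
grip_width: 0.0597
```

Emit:
arm_command(translation=[[0,-3,-1],[0,-6,-2.5],[0,-9,-4],[0,-12,-5],[0,-15,-6.5]], turn=[0.12,0.24,0.36,0.48,0.6], hand=[0.6,0.6,0.6,0.6,0.6])

```text
clock: 21.62
eef_pos: [0.5178, 0.1817, 0.3748]
tool_rot: [0.298, 0.954, -0.0, -0.0]
ft_force: [0.8, -0.3, -0.3]
grip_width: 0.034
```

```bash
python3 - <<'E'
from h import *
o=get_obs();print(o['eef_pos'],o['tool_rot'],o['joint_pos'])
out=[]
for cam,(r,c) in {'side':(200,220),'scene':(190,310)}.items():
    p,d,i=shot(cam);out.append(cv2.resize(p[r:r+150,c:c+150],(400,400)))
    W=cloud(i,d);m=(abs(W[...,0]-.513)<.05)&(abs(W[...,1]-.333)<.05)&(W[...,2]>.066)&(W[...,2]<.2);Q=W[m]*1000
    for z in range(60,165,12):
        S=Q[(Q[:,2]>=z)&(Q[:,2]<z+12)]
        if len(S)>2: print(cam,z,len(S),np.round(np.percentile(S,[5,95],axis=0)[:,:2]).tolist())
    for s in spot_point(cam,'flap_bar')[:2]:
        r,c=map(int,s['location']);print('bar',s['conf'],r,c,back(i,r,c,d[r,c]))
    m=(abs(W[...,0]-.665)<.03)&(abs(W[...,1]+.03)<.04)&(W[...,2]>.295)&(W[...,2]<.35);Q=W[m]
    if len(Q): print('barpts',len(Q),np.median(Q,0),Q.min(0),Q.max(0))
cv2.imwrite('pics/m7.png',np.hstack(out)[...,::-1])
E
```

```text
[0.51777275 0.18172492 0.37478998] [ 2.98459478e-01  9.54422265e-01 -2.01360812e-04 -1.99139777e-04] [ 3.37587261e-01  3.34504139e-01  4.65435983e-01  1.70228819e+00
 -8.47979337e-05  9.43743625e-01]
side 60 47 [[490.0, 317.0], [532.0, 360.0]]
side 72 90 [[490.0, 327.0], [530.0, 359.0]]
side 84 201 [[491.0, 319.0], [532.0, 358.0]]
side 96 36 [[502.0, 339.0], [522.0, 347.0]]
side 108 34 [[496.0, 343.0], [528.0, 349.0]]
side 120 83 [[489.0, 336.0], [526.0, 353.0]]
side 132 76 [[490.0, 332.0], [527.0, 352.0]]
side 144 170 [[494.0, 322.0], [527.0, 352.0]]
side 156 38 [[496.0, 324.0], [526.0, 349.0]]
bar 0.76 145 274 [ 0.7833158  -0.41955111  0.10511323]
bar 0.5 239 292 [0.58132135 0.10873193 0.114095  ]
barpts 64 [ 0.66213643 -0.02822616  0.31935966] [ 0.65793803 -0.06689901  0.30351709] [0.66842141 0.00960657 0.32514178]
scene 60 35 [[509.0, 316.0], [540.0, 356.0]]
scene 72 74 [[530.0, 314.0], [540.0, 355.0]]
scene 84 188 [[503.0, 314.0], [540.0, 354.0]]
scene 96 31 [[523.0, 324.0], [530.0, 343.0]]
scene 108 22 [[530.0, 322.0], [536.0, 347.0]]
scene 120 62 [[518.0, 320.0], [537.0, 350.0]]
scene 132 53 [[525.0, 320.0], [537.0, 350.0]]
scene 144 152 [[502.0, 320.0], [536.0, 349.0]]
scene 156 35 [[504.0, 323.0], [535.0, 345.0]]
bar 0.59 209 220 [ 0.67051022 -0.03585014  0.32176349]
barpts 171 [ 0.67159601 -0.02989629  0.31932794] [ 0.66425206 -0.06986734  0.31100569] [0.67674027 0.00969029 0.32441649]
```

View pics/m7.png

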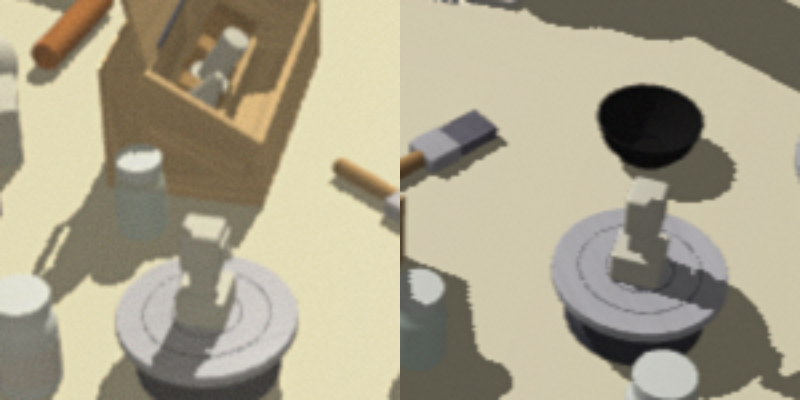

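Emit:
arm_command(translation=[[0,0,0],[0,0,0],[0,0,0],[0,0,0],[0,0,0]], turn=[0.12,0.24,0.36,0.48,0.6], hand=[0.6,0.6,0.6,0.6,0.6])

```text
clock: 22.23
eef_pos: [0.5178, 0.1845, 0.3732]
tool_rot: [0.566, 0.824, -0.001, -0.001]
ft_force: [-0.3, 0.6, -0.1]
grip_width: 0.0341
```

Emit:
arm_command(translation=[[0,0,0],[0,0,0],[0,0,0],[0,0,0],[0,0,0]], turn=[0.12,0.24,0.365,0.365,0.365], hand=[0.6,0.6,0.6,0.6,0.6])

```text
clock: 22.65
eef_pos: [0.5179, 0.1841, 0.3735]
tool_rot: [0.703, 0.711, -0.001, -0.0]
ft_force: [-0.8, -0.7, -0.1]
grip_width: 0.0339
```

Emit:
arm_command(translation=[[-3,2,0],[-7,5,0],[-11,8,0],[-14,10,0],[-18,12,0]], turn=[0,0,0,0,0], hand=[0.6,0.6,0.6,0.6,0.6])

```text
clock: 23.07
eef_pos: [0.6336, 0.0155, 0.3737]
tool_rot: [0.703, 0.711, -0.0, -0.0]
ft_force: [1.2, 0.4, 0.4]
grip_width: 0.034
```

Emit:
arm_command(translation=[[-3.2,2.7,0],[-3.2,2.7,0],[-3.2,2.7,0]], turn=[0,0,0], hand=[0.6,0.6,0.6])

```text
clock: 23.32
eef_pos: [0.6611, -0.0178, 0.3702]
tool_rot: [0.706, 0.709, -0.002, -0.002]
ft_force: [-0.3, 0.8, 0.0]
grip_width: 0.0339
```

Emit:
arm_command(translation=[[-0.8,0.4,1],[-0.8,0.4,3],[-0.8,0.4,5],[-0.8,0.4,5.8],[-0.8,0.4,5.8]], turn=[0,0,0,0,0], hand=[0.6,0.6,0.6,0.6,0.6])

```text
clock: 23.73
eef_pos: [0.6616, -0.0224, 0.3145]
tool_rot: [0.704, 0.71, -0.001, -0.002]
ft_force: [0.6, -0.1, -0.0]
grip_width: 0.0344
```

Emit:
arm_command(translation=[[0,0,0],[0,0,0],[0,0,0],[0,0,0],[0,0,0]], turn=[0,0,0,0,0], hand=[0.8,1,1,1,1])

```text
clock: 24.15
eef_pos: [0.6643, -0.023, 0.3185]
tool_rot: [0.705, 0.709, 0.002, 0.001]
ft_force: [1.4, 3.7, 5.6]
grip_width: 0.0076
```

Emit:
arm_command(translation=[[0,-1.9,-0.3],[0,-3.9,-0.4],[0,-5.8,-0.2],[0,-7.7,0.2],[0,-9.6,0.8]], turn=[0,0,0,0,0], hand=[1,1,1,1,1])

```text
clock: 24.57
eef_pos: [0.5682, -0.0227, 0.3104]
tool_rot: [0.705, 0.709, 0.003, 0.001]
ft_force: [1.3, 6.9, 1.3]
grip_width: 0.0076
```

Emit:
arm_command(translation=[[0,-1.7,0.8],[0,-3.4,1.8],[0,-5,3],[0,-6.4,4.4],[0,-7.6,5.9]], turn=[0,0,0,0,0], hand=[1,1,1,1,1])

```text
clock: 24.98
eef_pos: [0.4894, -0.0223, 0.2507]
tool_rot: [0.705, 0.709, 0.002, -0.002]
ft_force: [-5.0, 8.7, 4.1]
grip_width: 0.0076
```

Emit:
arm_command(translation=[[0,-1.1,1.7],[0,-1.9,3.4],[0,-2.6,5.3],[0,-3.1,7.2],[0,-3.3,9.1]], turn=[0,0,0,0,0], hand=[1,1,1,1,1])

```text
clock: 25.4
eef_pos: [0.4543, -0.0222, 0.1572]
tool_rot: [0.705, 0.709, -0.0, -0.005]
ft_force: [-5.1, 9.8, 0.3]
grip_width: 0.0075
```

Emit:
arm_command(translation=[[0,0,1.9],[0,0.2,3.9],[0,0.6,5.8],[0,1.3,7.6],[0,2.1,9.4]], turn=[0,0,0,0,0], hand=[1,1,1,1,1])

```text
clock: 25.82
eef_pos: [0.4722, -0.0223, 0.0611]
tool_rot: [0.705, 0.709, -0.003, -0.007]
ft_force: [-8.4, 8.5, -3.6]
grip_width: 0.0075
```

Emit:
arm_command(translation=[[0,0,0],[0,0,0]], turn=[0,0], hand=[1,1])

```text
clock: 25.98
eef_pos: [0.4725, -0.0223, 0.0605]
tool_rot: [0.705, 0.709, -0.004, -0.008]
ft_force: [-9.0, 8.4, -4.1]
grip_width: 0.0075
```

Emit:
arm_command(translation=[[0,0,0],[0,0,0],[0,0,-2],[0,0,-6],[0,0,-10]], turn=[0,0,0,0,0], hand=[0.6,0.6,0.6,0.6,0.6])

```text
clock: 26.4
eef_pos: [0.4789, -0.0254, 0.1651]
tool_rot: [0.705, 0.709, -0.001, -0.001]
ft_force: [0.4, -0.7, -0.6]
grip_width: 0.0341
```

Emit:
arm_command(translation=[[0,0,-4],[0,0,-8],[0,0,-12],[0,0,-16],[0,0,-20]], turn=[-0.12,-0.24,-0.36,-0.48,-0.6], hand=[0.6,0.6,0.6,0.6,0.6])

```text
clock: 26.82
eef_pos: [0.4796, -0.0255, 0.3679]
tool_rot: [0.462, 0.887, 0.0, 0.002]
ft_force: [1.4, -0.2, 0.5]
grip_width: 0.0341
```

Emit:
arm_command(translation=[[0,0,0],[0,0,0],[0,0,0],[0,0,0],[0,0,0]], turn=[-0.12,-0.24,-0.36,-0.48,-0.6], hand=[0.6,0.6,0.6,0.6,0.6])

```text
clock: 27.23
eef_pos: [0.4802, -0.0255, 0.3657]
tool_rot: [0.179, 0.984, -0.0, 0.002]
ft_force: [0.8, -0.3, -0.2]
grip_width: 0.0341
```

Emit:
arm_command(translation=[[0,0,0],[0,0,0],[0,0,0],[0,0,0],[0,0,0]], turn=[-0.12,-0.24,-0.36,-0.37,-0.37], hand=[0.6,0.6,0.6,0.6,0.6])

```text
clock: 27.65
eef_pos: [0.4799, -0.0253, 0.3653]
tool_rot: [-0.001, 1.0, -0.0, 0.001]
ft_force: [0.2, -0.0, -0.2]
grip_width: 0.0341
```

```bash
python3 - <<'E'
from h import *
o=get_obs();print(o['eef_pos'],o['tool_rot'],o['joint_pos'])
for cam in['wrist','side','scene']:
    p,d,i=shot(cam,cam+'8.png');W=cloud(i,d)
    for n in['keeper_knob','keeper_pivot','flap_bar']:
      for s in spot_point(cam,n)[:2]:
        r,c=map(int,s['location']);print(cam,n,round(s['conf'],2),r,c,np.round(back(i,r,c,d[r,c]),3))
    Q=W.reshape(-1,3);Q=Q[~np.isnan(Q[:,0])]
    F=Q[(abs(Q[:,0]-.565)<.035)&(abs(Q[:,1]+.03)<.09)&(Q[:,2]>.08)&(Q[:,2]<.16)]
    if len(F): print('flap plane z@.565',np.linalg.lstsq(np.c_[F[:,0]-.565,F[:,1]+.03,np.ones(len(F))],F[:,2],rcond=None)[0])
    # points above slope in keeper frame: u upslope from x=.625 hinge, h normal
    u=(Q[:,0]-.569)*.866+(Q[:,2]-.1125)*.5; h=-(Q[:,0]-.569)*.5+(Q[:,2]-.1125)*.866; y=Q[:,1]
    for a,b in[(12,24),(24,36),(36,48),(48,62)]:
        m=(h*1000>a)&(h*1000<b)&(abs(u)<.13)&(y<-.17)&(y>-.30)&(Q[:,2]>.08)
        if m.sum()>2: print(cam,a,m.sum(),np.round(np.percentile(np.c_[u,y][m]*1000,[3,50,97],axis=0)).tolist())
E
```

```text
[ 0.47994489 -0.02528569  0.36531609] [-6.72481208e-04  9.99999288e-01 -3.14740620e-04  9.34420489e-04] [-5.23168883e-02  1.82584454e-01  2.39918518e-01  1.62623083e+00
 -5.29615094e-04 -5.36623545e-02]
wrist keeper_knob 0.82 328 101 [ 0.597 -0.241  0.195]
wrist keeper_pivot 0.76 245 141 [ 0.583 -0.29   0.002]
wrist keeper_pivot 0.68 258 314 [ 0.556 -0.029  0.115]
wrist flap_bar 0.71 181 310 [ 0.473 -0.034  0.068]
flap plane z@.565 [ 0.57639131 -0.00512     0.11931983]
wrist 12 1262 [[-32.0, -247.0], [23.0, -228.0], [71.0, -192.0]]
wrist 24 405 [[-39.0, -245.0], [-19.0, -211.0], [73.0, -185.0]]
wrist 36 100 [[61.0, -247.0], [67.0, -242.0], [75.0, -241.0]]
wrist 48 260 [[61.0, -255.0], [68.0, -247.0], [74.0, -241.0]]
side keeper_knob 0.66 239 304 [0.552 0.1   0.112]
side keeper_knob 0.59 152 315 [ 0.602 -0.249  0.183]
side keeper_pivot 0.76 174 333 [ 0.591 -0.458 -0.005]
side flap_bar 0.85 231 343 [ 0.472 -0.023  0.065]
flap plane z@.565 [ 0.57300802 -0.0039999   0.1201544 ]
side 12 150 [[-37.0, -249.0], [10.0, -222.0], [70.0, -178.0]]
side 24 62 [[-41.0, -246.0], [-8.0, -214.0], [72.0, -177.0]]
side 36 20 [[58.0, -250.0], [66.0, -243.0], [72.0, -235.0]]
side 48 21 [[59.0, -253.0], [65.0, -245.0], [72.0, -238.0]]
scene keeper_knob 0.75 222 157 [ 0.612 -0.247  0.185]
scene keeper_knob 0.22 292 399 [0.541 0.339 0.079]
scene keeper_pivot 0.75 217 187 [ 0.373 -0.326  0.001]
scene flap_bar 0.68 244 265 [ 0.477 -0.031  0.068]
flap plane z@.565 [ 0.57399733 -0.00688797  0.11818924]
scene 12 197 [[-34.0, -252.0], [18.0, -221.0], [79.0, -184.0]]
scene 24 51 [[-37.0, -253.0], [73.0, -241.0], [80.0, -184.0]]
scene 36 34 [[67.0, -253.0], [74.0, -244.0], [80.0, -240.0]]
scene 48 26 [[64.0, -253.0], [74.0, -246.0], [80.0, -239.0]]
```

Emit:
arm_command(translation=[[-1.5,-3,0],[-3.5,-6,2],[-5.5,-9,4],[-7.5,-12,6],[-9,-15,8]], turn=[0,0,0,0,0], hand=[0.5,0.5,0.5,0.5,0.5])

```text
clock: 28.67
eef_pos: [0.5715, -0.1759, 0.2836]
tool_rot: [-0.002, 1.0, -0.0, 0.0]
ft_force: [0.7, -0.2, 0.5]
grip_width: 0.0424
```

Emit:
arm_command(translation=[[-1.8,-3,1],[-3.7,-6,2],[-3.7,-7.3,2.5],[-3.7,-7.3,2.5],[-3.7,-7.3,2.5]], turn=[0,0,0,0,0], hand=[0.5,0.5,0.5,0.5,0.5])

```text
clock: 29.08
eef_pos: [0.607, -0.2476, 0.2586]
tool_rot: [-0.001, 1.0, 0.001, -0.001]
ft_force: [0.9, -0.1, 0.2]
grip_width: 0.0424
```

```bash
python3 - <<'E'
from h import *
o=get_obs();print(o['eef_pos'],o['tool_rot'],o['joint_pos'])
p,d,i=shot('wrist','w9.png');W=cloud(i,d)
for n in['keeper_knob','keeper_pivot']:
  for s in spot_point('wrist',n)[:2]:
    r,c=map(int,s['location']);print(n,round(s['conf'],2),r,c,np.round(back(i,r,c,d[r,c]),3))
Q=W.reshape(-1,3);Q=Q[~np.isnan(Q[:,0])]
u=(Q[:,0]-.569)*.866+(Q[:,2]-.1125)*.5; h=-(Q[:,0]-.569)*.5+(Q[:,2]-.1125)*.866; y=Q[:,1]
for a,b in[(12,24),(24,36),(36,48),(48,62)]:
    m=(h*1000>a)&(h*1000<b)&(abs(u)<.11)&(y<-.17)&(y>-.30)&(Q[:,2]>.08)&(Q[:,2]<.21)
    if m.sum()>2: print(a,m.sum(),np.round(np.percentile(np.c_[u,y][m]*1000,[3,50,97],axis=0)).tolist())
    if a==12:
        S=np.c_[u,y][m]*1000;S=S[(S[:,0]>10)&(S[:,0]<55)];print('bar line y(u)',np.polyfit(S[:,0],S[:,1],1))
K=np.c_[u,y,h][(h>.053)&(h<.06)&(u>.05)&(u<.09)&(y<-.23)&(y>-.265)]
print('top',len(K),K.mean(0),K.min(0),K.max(0))
f=lambda a:np.array([.569+.866*(-.017+.095*np.sin(a))-.022,-.2085+.095*np.cos(a),.1125+.5*(-.017+.095*np.sin(a))+.0381])
A=np.linspace(2.0,0,21);P=np.array([f(a) for a in A]);T=np.c_[-P[:,0],P[:,1],-P[:,2]]*100
for k in range(0,20,5): print(np.round(T[k+1:k+6]-T[k],1).tolist())
E
```

```text
[ 0.60695801 -0.24764254  0.25862223] [-1.37349216e-03  9.99998384e-01  6.61151764e-04 -9.53084498e-04] [-3.87610122e-01  5.67124458e-01  5.28161497e-01  1.53409862e+00
  5.00609451e-04 -3.90357676e-01]
keeper_knob 0.59 257 315 [ 0.602 -0.249  0.196]
keeper_pivot 0.9 125 370 [ 0.533 -0.192 -0.   ]
12 2383 [[-32.0, -250.0], [21.0, -228.0], [75.0, -192.0]]
bar line y(u) [  -0.43769981 -218.85897704]
24 756 [[-39.0, -246.0], [-21.0, -208.0], [74.0, -186.0]]
36 36 [[72.0, -255.0], [75.0, -249.0], [76.0, -242.0]]
48 551 [[62.0, -255.0], [69.0, -249.0], [75.0, -242.0]]
top 533 [ 0.06840485 -0.24863858  0.05581544] [ 0.06059709 -0.25631889  0.0530025 ] [ 0.07572857 -0.24079259  0.05830761]
[[-0.3, 0.9, -0.2], [-0.5, 1.8, -0.3], [-0.7, 2.7, -0.4], [-0.7, 3.7, -0.4], [-0.7, 4.6, -0.4]]
[[0.1, 0.9, 0.1], [0.3, 1.9, 0.2], [0.5, 2.8, 0.3], [0.9, 3.6, 0.5], [1.3, 4.5, 0.7]]
[[0.5, 0.8, 0.3], [1.0, 1.5, 0.6], [1.6, 2.1, 0.9], [2.3, 2.7, 1.3], [3.0, 3.2, 1.7]]
[[0.7, 0.4, 0.4], [1.5, 0.7, 0.9], [2.3, 1.0, 1.3], [3.1, 1.1, 1.8], [3.9, 1.2, 2.3]]
```

View pics/w9.png

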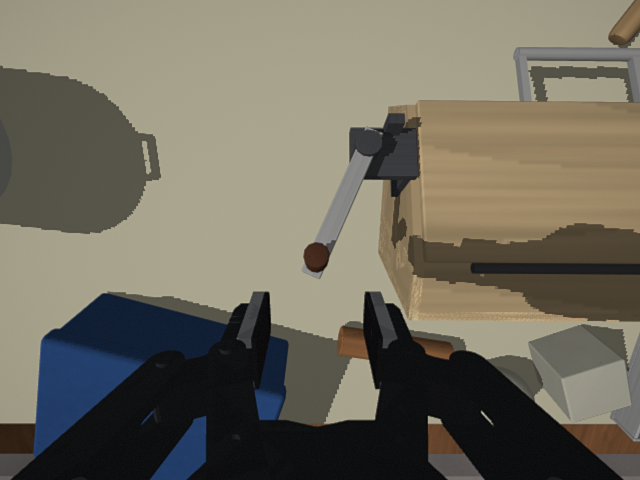

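Emit:
arm_command(translation=[[0,0,2],[0,0,4],[0,0,6],[0,0,7.2],[0,0,7.2]], turn=[0,0,0,0,0], hand=[0.5,0.5,0.5,0.5,0.5])

```text
clock: 29.65
eef_pos: [0.606, -0.2451, 0.1857]
tool_rot: [-0.003, 1.0, 0.001, -0.002]
ft_force: [-0.6, -0.3, 0.0]
grip_width: 0.0427
```

Emit:
arm_command(translation=[[0,0,0],[0,0,0],[0,0,0],[0,0,0],[0,0,0]], turn=[0,0,0,0,0], hand=[0.7,1,1,1,1])

```text
clock: 30.07
eef_pos: [0.6084, -0.2475, 0.19]
tool_rot: [-0.002, 1.0, -0.001, 0.002]
ft_force: [-1.1, 0.9, 6.2]
grip_width: 0.0136
```

Emit:
arm_command(translation=[[-0.3,0.9,-0.2],[-0.5,1.8,-0.3],[-0.7,2.7,-0.4],[-0.7,3.7,-0.4],[-0.7,4.6,-0.4]], turn=[0,0,0,0,0], hand=[1,1,1,1,1])

```text
clock: 30.48
eef_pos: [0.6177, -0.2033, 0.1952]
tool_rot: [-0.002, 1.0, -0.003, 0.005]
ft_force: [3.5, -7.7, 4.5]
grip_width: 0.0133
```

Emit:
arm_command(translation=[[0.1,0.9,0.1],[0.3,1.9,0.2],[0.5,2.8,0.3],[0.9,3.6,0.5],[1.3,4.5,0.7]], turn=[0,0,0,0,0], hand=[1,1,1,1,1])

```text
clock: 30.9
eef_pos: [0.6072, -0.1562, 0.1891]
tool_rot: [-0.003, 1.0, -0.001, 0.008]
ft_force: [6.8, 0.3, 2.0]
grip_width: 0.0129
```

Emit:
arm_command(translation=[[0.5,0.8,0.3],[1.0,1.5,0.6],[1.6,2.1,0.9],[2.3,2.7,1.3],[3.0,3.2,1.7]], turn=[0,0,0,0,0], hand=[1,1,1,1,1])

```text
clock: 31.32
eef_pos: [0.5747, -0.1222, 0.1699]
tool_rot: [-0.004, 1.0, 0.001, 0.005]
ft_force: [6.5, 2.3, 4.0]
grip_width: 0.0108
```

Emit:
arm_command(translation=[[0.7,0.4,0.4],[1.5,0.7,0.9],[2.3,1.0,1.3],[3.1,1.1,1.8],[3.9,1.2,2.3]], turn=[0,0,0,0,0], hand=[1,1,1,1,1])

```text
clock: 31.73
eef_pos: [0.5478, -0.1141, 0.1543]
tool_rot: [-0.003, 1.0, -0.002, 0.019]
ft_force: [28.7, -1.4, 30.2]
grip_width: 0.0
```

Emit:
arm_command(translation=[[0.2,0,0.1],[0.4,0,0.2],[0.4,0,0.2]], turn=[0,0,0], hand=[1,1,1])

```text
clock: 31.98
eef_pos: [0.5478, -0.1142, 0.1549]
tool_rot: [-0.003, 1.0, -0.002, 0.024]
ft_force: [26.9, -0.8, 18.3]
grip_width: 0.0002
```

```bash
cat > kp.py <<'E'
from h import *
o=get_obs();print(np.round(o['eef_pos'],4),np.round(o['ft_force'],1))
for cam in['side','scene','wrist']:
    p,d,i=shot(cam,cam+'_k.png');Q=cloud(i,d).reshape(-1,3);Q=Q[~np.isnan(Q[:,0])]
    u=(Q[:,0]-.569)*.866+(Q[:,2]-.1125)*.5; h=-(Q[:,0]-.569)*.5+(Q[:,2]-.1125)*.866; y=Q[:,1]
    m=(h>.016)&(h<.027)&(u>-.06)&(u<.06)&(y>-.19)&(y<-.08); S=np.c_[y,u][m]*1000
    if len(S)>5: print(cam,len(S),np.median(S,0),'slope',np.polyfit(S[:,0],S[:,1],1))
    m=(h>.04)&(h<.06)&(abs(u+.017)<.03)&(y>-.14)&(y<-.09); S=np.c_[y,u][m]*1000
    if len(S)>5: print(' knob',len(S),S.mean(0),S.min(0),S.max(0))
E
python3 kp.py
```

```text
[ 0.5478 -0.1142  0.1549] [26.9 -0.8 18.3]
side 43 [-175.86279628  -20.99161315] slope [ 0.11107209 -5.63320923]
 knob 82 [-106.26969837  -11.03140079] [-119.51306645  -29.04075735] [-92.65808619  12.91824314]
scene 112 [-147.68399956  -13.02217508] slope [0.10930104 0.75530148]
 knob 43 [-106.42237729    4.49508544] [-125.90937833  -23.30780335] [-99.04849989  12.92152812]
wrist 3716 [-157.54034163  -18.96189392] slope [  0.05003398 -11.49784516]
 knob 2366 [-115.07927858  -11.53056747] [-128.41050268  -26.34800344] [-101.10389747    0.90247286]
```

Emit:
arm_command(translation=[[-1,0,0],[-2.2,0,-1],[-2.2,0,-4],[-2.2,0,-8],[-2.2,0,-12]], turn=[0,0,0,0,0], hand=[1,1,1,1,1])

```text
clock: 32.55
eef_pos: [0.5492, -0.1118, 0.263]
tool_rot: [-0.002, 1.0, 0.001, -0.001]
ft_force: [1.4, 0.2, 0.4]
grip_width: 0.0002
```

```bash
python3 kp.py; python3 - <<'E'
from h import *
o=get_obs();print(o['eef_pos'])
p,d,i=shot('wrist','w11.png');W=cloud(i,d);Q=W.reshape(-1,3);Q=Q[~np.isnan(Q[:,0])]
u=(Q[:,0]-.569)*.866+(Q[:,2]-.1125)*.5; h=-(Q[:,0]-.569)*.5+(Q[:,2]-.1125)*.866; y=Q[:,1]
m=(h>.052)&(h<.06)&(abs(u+.01)<.03)&(y>-.14)&(y<-.09);print('top',m.sum(),u[m].mean(),y[m].mean())
m=(h>.017)&(h<.025)&(abs(u+.015)<.03)&(y>-.17)&(y<-.125)
Y=y[m];U=u[m]
for a in np.arange(-.17,-.12,.01):
    k=(Y>a)&(Y<a+.01); print(np.round(a,3),k.sum(),U[k].min() if k.any() else 0,U[k].max() if k.any() else 0)
E
```

```text
[ 0.5492 -0.1118  0.263 ] [1.4 0.2 0.4]
side 54 [-161.59714326  -19.84493459] slope [ 0.13332282 -1.05205838]
 knob 35 [-109.08925644  -20.20973194] [-122.17983719  -28.26113056] [-100.89733422  -13.1424283 ]
scene 112 [-147.29122033  -13.30636435] slope [0.11958154 2.57308233]
 knob 43 [-112.48948762  -12.96051556] [-123.87226216  -25.22901344] [-105.09822072   -6.5820811 ]
wrist 1596 [-155.16040141  -17.9428869 ] slope [ 0.06538772 -8.32118509]
 knob 440 [-115.47066536  -16.78144825] [-123.27650182  -25.39225591] [-107.6678859   -10.20251514]
[ 0.5523295  -0.11251543  0.26705412]
top 372 -0.01778108030393102 -0.11548329330270322
-0.17 225 -0.02595402550558965 -0.011422639886268932
-0.16 216 -0.026100561115842733 -0.011436782830141597
-0.15 203 -0.024882853134864165 -0.011471816412022582
-0.14 221 -0.025170696612938935 -0.011206077362502127
-0.13 102 -0.025117386750815502 -0.011321391415434218
-0.12 0 0 0
```

```bash
python3 - <<'E'
from h import *
for cam in['side','scene']:
    p,d,i=shot(cam);W=cloud(i,d);m=(abs(W[...,0]-.513)<.05)&(abs(W[...,1]-.333)<.05)&(W[...,2]>.066)&(W[...,2]<.2);Q=W[m]*1000
    for a,b in[(66,90),(120,165)]:
        S=Q[(Q[:,2]>=a)&(Q[:,2]<b)];print(cam,a,np.round(np.percentile(S,[5,95],axis=0)).tolist())
    Q=W.reshape(-1,3);F=Q[(abs(Q[:,0]-.565)<.035)&(abs(Q[:,1]-.01)<.06)&(Q[:,2]>.08)&(Q[:,2]<.16)]
    print('flap',np.linalg.lstsq(np.c_[F[:,0]-.565,F[:,1]+.03,np.ones(len(F))],F[:,2],rcond=None)[0])
    for n in['jar_a','bowl','spatula','brush']:
        for s in spot_point(cam,n)[:2]: r,c=map(int,s['location']);print(n,round(s['conf'],2),r,c)
print(get_obs()['ft_force'],get_obs()['clock']); job_done()
E
```

```text
side 66 [[490.0, 322.0, 67.0], [532.0, 359.0, 89.0]]
side 120 [[492.0, 324.0, 123.0], [527.0, 352.0, 157.0]]
flap [0.58083624 0.00072874 0.12009372]
jar_a 0.92 344 231
jar_a 0.7 283 273
bowl 0.79 339 393
spatula 0.76 198 411
spatula 0.57 277 366
brush 0.59 276 365
scene 66 [[505.0, 313.0, 68.0], [541.0, 355.0, 90.0]]
scene 120 [[504.0, 320.0, 123.0], [537.0, 349.0, 157.0]]
flap [ 0.57354955 -0.00811324  0.11829789]
jar_a 0.76 325 316
jar_a 0.72 363 402
bowl 0.7 245 401
spatula 0.86 207 192
spatula 0.16 249 318
brush 0.85 252 317
brush 0.24 359 399
[-0.6240434   0.39365814 -0.26996685] 33.25
the job is handed in; nothing more can be done
```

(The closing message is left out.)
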